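# Line up the macro lenses by height on the macro bench

## Robot

A 7-joint arm with a two-finger parallel gripper is mounted at the origin on the work surface. World frame = base frame: x ahead of the robot, y to its left, z up, the work surface at z = 0. Lengths are in m, angles in rad, forces in N, time in s.
With the tool pointing down it reaches from about 0.35 to 0.9 m from the base axis. Payload 8.1 kg.
Tool frame: the origin (TCP) lies on the centre line of the jaws, within the pads' length; the fingertips stand 22 mm ahead of it and the grasp point (between the pads) lies 3 mm ahead of it (arm.finger_overhang is the distance from the TCP to the fingertips, in m); z points along the fingers, y is the direction in which the jaws open and shut (so a half turn about z gives the same grasp; the last joint's range is limited). The gripper opens to 92 mm and grips with 3 to 60 N. Pads are 19 mm wide; open, the fingers measure 130 mm over their backs; the gripper's body (75 mm by 190 mm) begins 47 mm behind the grasp point.
Start: joints at [1.229, 0.434, 0.025, 1.573, -0.012, 1.134, -0.075], TCP at [0.148, -0.607, 0.249] pointing down, gripper open.
Joint ranges: [-2.62, 2.62], [-0.44, 2.09], [-1.27, 1.32], [0.08, 2.57], [-1.32, 4.46], [0.12, 2], [-2.74, 2.74]. Speed limits (rad/s): [2.22, 2.22, 3.01, 3.01, 3.14, 3.14, 3.14].

## Interface

Orientations are given as a rotation vector (axis times angle).
In Python, from cell import arm gives the robot as it stands. The module is installed in compiled form; this text tells all that it offers.
- The arm moves only by the tool step_arm, never from a script. Its argument "plan" is a list of rows, each an object of numbers: "wx", "wy", "wz": the turn, a rotation vector about the tool's x, y, z in units of 6 degrees (1.0 is 6 degrees); "tx", "ty", "tz": the shift along the tool's x, y, z in cm; "hand": the opening, from 0 (shut) to 1 (fully open). A call has exactly 10 rows; each row shifts and turns the commanded pose from where the row before left it, along the tool's axes as they then stand; what a row does not reach is not made up. A row lasts 1/12 s, in which the tool goes at most 41.7 mm and 7.16 degrees, less where a joint would pass 70% of its speed; a pose out of reach is approached as far as the arm can. A call is refused whole if a number of a shift passes 4.17 or a number of a turn 1, either way. A call with a gripper value outside its range is refused whole. The fingers move at their own pace and stop on an object; "force" is the grip in N (left out, the last holds). Time passes only in rows, so rows that do not move let the fingers close, or fill a call up. It gives the time, the measured TCP pose, the force and the opening at its end, in the units of the state.
- arm.observe(): the state, without advancing time (a new reading comes with each control period).
- arm.get_image(name): name is "side" or "top"; returns (picture, depth): 400x640x3 uint8, red, green, blue; 400x640 float32, m along the optical axis (not along the pixel's ray), 0 where there is no reading.
- arm.calibration(name): a dict with "mtx" (3x3 intrinsics, pixels), "R" (3x3) and "t" (3): a world point X has camera coordinates R X + t. Camera axes: x right, y down, z forward; pixel columns grow to the right and rows downward; lengths in m; the calibration is good to about 2 mm. A picture is of the moment at which its call begins. calibration takes no time and is no camera call.
- arm.sign_off(): hands the job in, once; it reports no verdict.
The state is a dict: "clock": time; "joints": joint angles; "dq": joint speeds; "joint_efforts": joint torques, N m; "position": TCP position; "ee_rot": TCP orientation; "force": force on the tool from outside, world axes, zero at the start; "ft_torque": the same for the moment, N m; "width": opening from 0.0 (shut) to 1.0 (fully open).
Only numpy, scipy, OpenCV 4.12 (cv2) and the standard library are available. Lean on these libraries where they do the work, as an engineer would, in place of code of your own. Each camera call takes 0.05 s, during which the arm holds its last target.

## Task

Stand the four macro lenses upright on the black pads of the wooden rack, one centred on each pad, in order of height: the shortest beside the red end disc, the tallest at the other end. Set each one down gently, do not drop it, and leave the lens cap, the specimen and the brush where they lie.

Things in the scene. Friction and masses are not known exactly. Their poses are not given: they have to be found in the camera images.
- red_lens_center (a point): loose small macro lens with a red front ring: an upright aluminium barrel 40 mm in diameter with fine dark bands, on a 41 mm wide, 7 mm high black foot cap, 34 mm tall in all, its top 4 mm tapering to the front glass. This point is its centre, half-way up (17 mm above its foot); z points up along the barrel. Starts standing on the bench (z = 0), its centre at least 100 mm in y from the other lenses and the cap.
- yellow_lens_center (a point): loose small macro lens with a yellow front ring: an upright aluminium barrel 40 mm in diameter with fine dark bands, on a 41 mm wide, 7 mm high black foot cap, 45 mm tall in all, its top 4 mm tapering to the front glass. This point is its centre, half-way up (22.5 mm above its foot); z points up along the barrel. Starts standing on the bench (z = 0), its centre at least 100 mm in y from the other lenses and the cap.
- green_lens_center (a point): loose small macro lens with a green front ring: an upright aluminium barrel 40 mm in diameter with fine dark bands, on a 41 mm wide, 7 mm high black foot cap, 56 mm tall in all, its top 4 mm tapering to the front glass. This point is its centre, half-way up (28 mm above its foot); z points up along the barrel. Starts standing on the bench (z = 0), its centre at least 100 mm in y from the other lenses and the cap.
- blue_lens_center (a point): loose small macro lens with a blue front ring: an upright aluminium barrel 40 mm in diameter with fine dark bands, on a 41 mm wide, 7 mm high black foot cap, 67 mm tall in all, its top 4 mm tapering to the front glass. This point is its centre, half-way up (33.5 mm above its foot); z points up along the barrel. Starts standing on the bench (z = 0), its centre at least 100 mm in y from the other lenses and the cap.
- padA: one of four identical round black rubber pads, 54 mm across and 2 mm thick, fixed in a straight row 85 mm apart on a fixed wooden rack (430 x 80 x 14 mm, lying on the bench, the row along its middle line). Origin at the centre of the pad's underside, 14 mm above the bench; the pad's top is 16 mm above the bench. Letters say nothing of the order in the row.
- padB: one of four identical round black rubber pads, 54 mm across and 2 mm thick, fixed in a straight row 85 mm apart on a fixed wooden rack (430 x 80 x 14 mm, lying on the bench, the row along its middle line). Origin at the centre of the pad's underside, 14 mm above the bench; the pad's top is 16 mm above the bench. Letters say nothing of the order in the row.
- padC: one of four identical round black rubber pads, 54 mm across and 2 mm thick, fixed in a straight row 85 mm apart on a fixed wooden rack (430 x 80 x 14 mm, lying on the bench, the row along its middle line). Origin at the centre of the pad's underside, 14 mm above the bench; the pad's top is 16 mm above the bench. Letters say nothing of the order in the row.
- padD: one of four identical round black rubber pads, 54 mm across and 2 mm thick, fixed in a straight row 85 mm apart on a fixed wooden rack (430 x 80 x 14 mm, lying on the bench, the row along its middle line). Origin at the centre of the pad's underside, 14 mm above the bench; the pad's top is 16 mm above the bench. Letters say nothing of the order in the row.
- red_end: fixed red disc 28 mm across and 8 mm high on one end of the rack, in line with the pads and 58 mm from the centre of the nearest one; a like white disc stands at the other end. Origin at the centre of its underside, 14 mm above the bench.
- cap: bystander: loose black lens cap lying flat among the lenses, 44 mm across, 12 mm thick. Origin at the centre of its underside.
- specimen: bystander: loose mineral specimen in a clear 26 mm cube on a 75 x 50 mm green glass plate, 35 mm high in all. Origin at the centre of its underside.
- brush: bystander: loose flat dusting brush 157 mm long (along its own x: handle to -x, 98 mm; bristles to +x, 60 mm), 40 mm wide, 14 mm thick. Origin at the underside of its steel ferrule.

How it is judged:
By the outcome, as a careful person would: the job done as asked, in the order asked, and still so for the second after the job is handed in, with the robot touching nothing.
It also fails if it takes over 104 s, if anything falls off the work surface, if the arm or the gripper's body presses on something with over 40 N, if the wrist force passes 120 N, or if a joint passes its speed limit or range.

## Working session

There is one attempt and no reset: what is moved stays moved. The work goes in short steps, Python scripts to look and compute and a tool call to move; the robot and the scene stay as the last step left them, time stands still between calls to the robot, and variables do not carry over. Pictures are saved under pics/ and viewed, and the job is handed in when it is done.

Besides the shell and the picture viewer there is one more tool, called after "Call:" as a command line: name --argument value ..., lists and objects as JSON in quotes. step_arm: Moves the arm, as the interface text tells. Its arguments: {"type":"object","properties":{"plan":{"type":"array"},"force":{"type":"number"}},"required":["plan"]}

```bash
mkdir -p pics
python3 - <<'E'
from cell import arm
import cv2,numpy as np
for n in("top","side"):
    p,d=arm.get_image(n); cv2.imwrite(f"pics/{n}0.png",p[:,:,::-1]); np.savez(f"{n}0.npz",p=p,d=d)
    c=arm.calibration(n); print(n,c["mtx"],c["R"],c["t"])
print(arm.observe()); print(arm.finger_overhang)
E
```

```text
top [[373.34838756   0.         316.82270301]
 [  0.         373.34838756 197.57441718]
 [  0.           0.           1.        ]] [[-1.80950023e-04 -9.99996620e-01  2.59382453e-03]
 [-9.80135741e-01 -3.37072410e-04 -1.98327547e-01]
 [ 1.98327751e-01 -2.57818750e-03 -9.80132367e-01]] [0.007488   0.52873086 0.85529834]
side [[464.06635504   0.         314.6817577 ]
 [  0.         464.06635504 207.20926956]
 [  0.           0.           1.        ]] [[-0.88716271 -0.46136972  0.00896173]
 [-0.26240382  0.48840805 -0.83222702]
 [ 0.37958737 -0.74067237 -0.55436258]] [0.50151058 0.18237969 1.02509034]
{'clock': 0.1, 'joints': array([ 1.22939311,  0.4351351 ,  0.02501326,  1.57394991, -0.01160144,
        1.13395966, -0.07506357]), 'dq': array([ 0.00119607, -0.00142331, -0.00019631, -0.00207821, -0.00013112,
       -0.00122042, -0.00112354]), 'joint_efforts': array([ 1.43073259e-03, -6.69127321e+01,  9.87179875e-01, -3.15144861e+01,
       -6.04946539e-02,  3.74357658e-02,  9.30142483e-05]), 'position': array([ 0.14767971, -0.60690702,  0.24805692]), 'ee_rot': array([-3.11797220e+00, -3.73961186e-01,  4.54049736e-04]), 'force': array([-0.61120966, -0.42982966,  0.68194512]), 'ft_torque': array([-0.04057756,  0.01050372, -0.0194503 ]), 'width': 1.004352752187079}
0.022
```

View pics/top0.png

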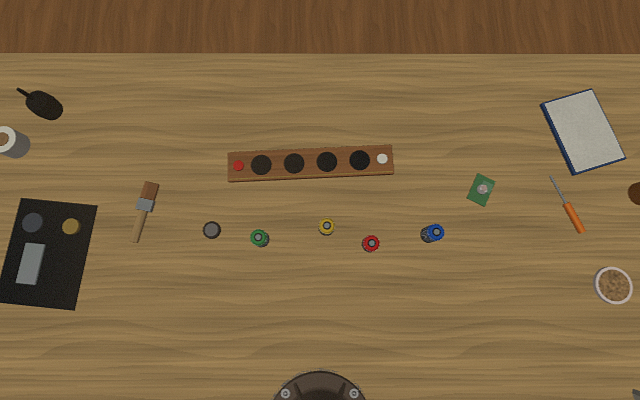

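View pics/side0.png

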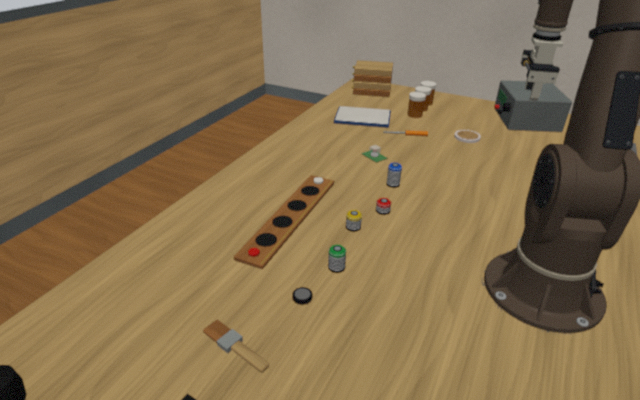

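```bash
cat > h.py <<'E'
import cv2,numpy as np
from cell import arm
HT={'red':.034,'yellow':.045,'green':.056,'blue':.067}
def ray(n,uv,z):
    c=arm.calibration(n);R,t=c["R"],c["t"]
    C=-R.T@t; d=R.T@np.linalg.inv(c["mtx"])@np.array([uv[0],uv[1],1.])
    return C+d*(z-C[2])/d[2]
def proj(n,X):
    c=arm.calibration(n);q=c["mtx"]@(c["R"]@np.asarray(X)+c["t"]);return q[:2]/q[2]
def masks(p):
    hsv=cv2.cvtColor(p,cv2.COLOR_RGB2HSV);H,S,V=[hsv[...,i].astype(int) for i in range(3)]
    g=(S>130)&(V>60)
    return {'red':g&((H<6)|(H>172)),'yellow':g&(H>21)&(H<35)&(S>150),'green':g&(H>50)&(H<85),'blue':g&(H>100)&(H<125),'black':(V<60)}
def blobs(m,amin=8,close=False):
    m=m.astype(np.uint8)
    cs,_=cv2.findContours(m,cv2.RETR_EXTERNAL,cv2.CHAIN_APPROX_NONE)
    out=[]
    for c in cs:
        f=np.zeros_like(m);cv2.drawContours(f,[c],-1,1,-1)
        a=int(f.sum())
        if a<amin: continue
        M=cv2.moments(f,True);x,y,w,h=cv2.boundingRect(c)
        out.append((M['m10']/M['m00'],M['m01']/M['m00'],a,w,h))
    return out
E
python3 - <<'E'
from h import *
for n in("top","side"):
    p=np.load(f"{n}0.npz")["p"]
    for k,m in masks(p).items():
        for b in blobs(m,10):
            if b[2]>700: continue
            zs=[HT.get(k,.016)]+([.022] if k=='red' else [])
            P=ray(n,b[:2],zs[0])
            if 0.2<P[0]<0.9 and abs(P[1])<.6: print(n,k,np.round(b,1),[np.round(ray(n,b[:2],z)*1000,1)[:2] for z in zs])
E
```

```text
top red [370.8 242.8 200.   16.   17. ] [array([ 420.7, -123.4]), array([ 421.7, -125.2])]
top red [238.  165.1  87.   11.   11. ] [array([616.2, 206.7]), array([619.7, 209.3])]
top yellow [326.5 225.2 180.   16.   16. ] [array([462.3, -15.8])]
top green [254.  241.3  12.    6.    7. ] [array([422.4, 156.3])]
top green [257.9 231.3  18.    9.    3. ] [array([446.1, 147.8])]
top blue [435.4 231.6 207.   17.   17. ] [array([ 444.2, -271.4])]
top blue [556.4 133.2  33.   14.   27. ] [array([ 689.2, -587.9])]
top blue [545.9 110.8  25.    9.   17. ] [array([ 748.9, -569.1])]
top black [425.8 239.5  28.   12.    7. ] [array([ 430.2, -262.7])]
top black [265.6 242.4  21.    7.   11. ] [array([423. , 134.1])]
top black [211.5 229.7 228.   18.   17. ] [array([454.6, 269.5])]
top black [260.8 164.4 313.   20.   20. ] [array([623.3, 151.9])]
top black [293.7 163.  311.   20.   20. ] [array([627.3,  67.2])]
top black [326.4 161.3 313.   20.   20. ] [array([631.9, -17.4])]
top black [359.3 159.8 314.   20.   20. ] [array([ 636. , -102.5])]
side red [253.4 251.7  71.   11.    8. ] [array([609.6, 222.5]), array([618.5, 210.6])]
side red [383.2 203.1  78.   14.    9. ] [array([ 417.2, -114.2]), array([ 422.7, -132.1])]
side yellow [353.7 214.2 116.   15.   10. ] [array([460.1, -12.9])]
side green [336.8 250.6  68.   15.    9. ] [array([430.2, 153.1])]
side blue [394.8 167.2  48.   11.    7. ] [array([ 439.4, -261.1])]
side black [188.1 397.7  35.   12.    5. ] [array([503.7, 578.9])]
side black [301.9 299.   97.   19.   13. ] [array([446.2, 287.6])]
side black [265.6 239.4 197.   20.   12. ] [array([623. , 150.8])]
side black [282.  221.2 164.   19.   11. ] [array([627.2,  65.4])]
side black [296.5 205.  136.   18.   10. ] [array([631.7, -19.2])]
side black [309.8 190.4 115.   17.    8. ] [array([ 635.2, -103.7])]
```

Run:
```python
import cv2,numpy as np
p=np.load("top0.npz")["p"][:,:,::-1]; a=cv2.resize(p[140:260,190:450],None,fx=3,fy=3,interpolation=cv2.INTER_CUBIC); cv2.imwrite("pics/c1.png",a)
p=np.load("side0.npz")["p"][:,:,::-1]; a=cv2.resize(p[140:320,220:420],None,fx=3.3,fy=3.3,interpolation=cv2.INTER_CUBIC); cv2.imwrite("pics/c2.png",a)
```

```text
(no output)
```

View pics/c1.png

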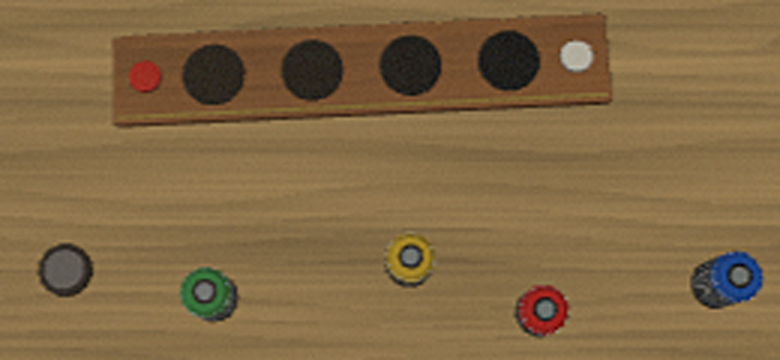

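View pics/c2.png

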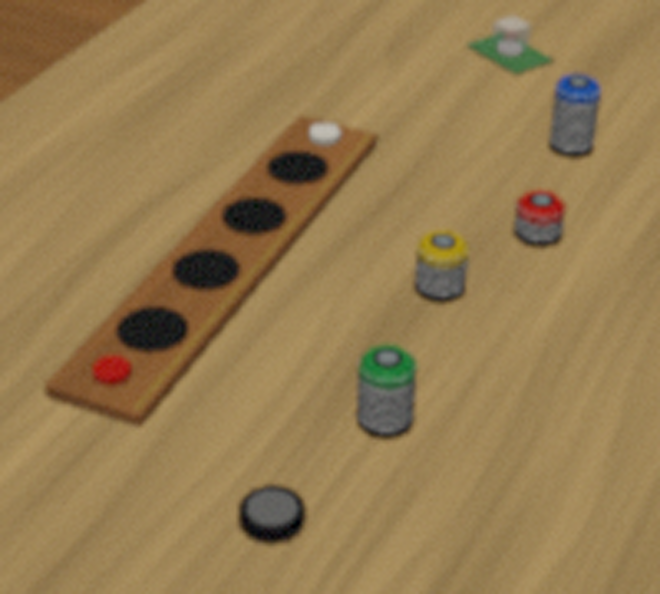

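```bash
cat >> h.py <<'E'
def ring(n,p,k,X):
    """hole (glass) and outer ring centroid near the projected point X"""
    hsv=cv2.cvtColor(p,cv2.COLOR_RGB2HSV);H,S,V=[hsv[...,i].astype(int) for i in range(3)]
    r={'red':(H<8)|(H>170),'yellow':(H>22)&(H<35)&(S>150),'green':(H>45)&(H<90),'blue':(H>100)&(H<128)}[k]
    m=(r&(S>100)&(V>35)).astype(np.uint8)
    u,v=proj(n,X);mm=np.zeros_like(m);s=16;u,v=int(u),int(v)
    mm[v-s:v+s,u-s:u+s]=m[v-s:v+s,u-s:u+s]
    mm=cv2.morphologyEx(mm,cv2.MORPH_CLOSE,np.ones((3,3),np.uint8)) if k=='green' else mm
    cs,hi=cv2.findContours(mm,cv2.RETR_EXTERNAL,cv2.CHAIN_APPROX_NONE)
    c=max(cs,key=cv2.contourArea);f=np.zeros_like(mm);cv2.drawContours(f,[c],-1,1,-1)
    hole=(f>0)&(mm==0)
    M=cv2.moments(f,True);o=(M['m10']/M['m00'],M['m01']/M['m00'])
    ys,xs=np.nonzero(hole)
    h=(xs.mean(),ys.mean()) if len(xs) else None
    return o,h,int(f.sum()),len(xs)
E
python3 - <<'E'
from h import *
G={'red':(.421,-.124),'yellow':(.462,-.015),'green':(.432,.146),'blue':(.444,-.271)}
for n in("top","side"):
    p=np.load(f"{n}0.npz")["p"]
    for k in G:
        o,h,a,b=ring(n,p,k,(*G[k],HT[k]))
        print(n,k,a,b,'outer(z-2)',np.round(ray(n,o,HT[k]-.002)[:2]*1000,1),'hole',h and np.round(ray(n,h,HT[k])[:2]*1000,1))
E
```

```text
top red 206 42 outer(z-2) [ 420.9 -123.7] hole [ 420.8 -124.7]
top yellow 158 76 outer(z-2) [462.7 -16.6] hole [463.3 -16. ]
top green 188 49 outer(z-2) [433.1 147.3] hole [433.6 147.3]
top blue 220 48 outer(z-2) [ 444.2 -271.2] hole [ 444.3 -273. ]
side red 114 15 outer(z-2) [ 418.1 -119.4] hole [ 421.3 -128.9]
side yellow 88 0 outer(z-2) [460.3 -12.8] hole None
side green 158 31 outer(z-2) [430.8 150. ] hole [433.8 144.3]
side blue 66 0 outer(z-2) [ 440.5 -264.1] hole None
```

Call:
step_arm --plan '[{"wz":-1,"hand":1},{"wz":-1,"hand":1},{"wz":-1,"hand":1},{"wz":-1,"hand":1},{"wz":-1,"hand":1},{"wz":-1,"hand":1},{"wz":-1,"hand":1},{"wz":-1,"hand":1},{"wz":-1,"hand":1},{"wz":-1,"hand":1}]'

```text
invalid input at $.plan[0]: expected keys wx, wy, wz, tx, ty, tz, hand
```

Call:
step_arm --plan '[{"wx":0,"wy":0,"wz":-1,"tx":0,"ty":0,"tz":0,"hand":1},{"wx":0,"wy":0,"wz":-1,"tx":0,"ty":0,"tz":0,"hand":1},{"wx":0,"wy":0,"wz":-1,"tx":0,"ty":0,"tz":0,"hand":1},{"wx":0,"wy":0,"wz":-1,"tx":0,"ty":0,"tz":0,"hand":1},{"wx":0,"wy":0,"wz":-1,"tx":0,"ty":0,"tz":0,"hand":1},{"wx":0,"wy":0,"wz":-1,"tx":0,"ty":0,"tz":0,"hand":1},{"wx":0,"wy":0,"wz":-1,"tx":0,"ty":0,"tz":0,"hand":1},{"wx":0,"wy":0,"wz":-1,"tx":0,"ty":0,"tz":0,"hand":1},{"wx":0,"wy":0,"wz":-1,"tx":0,"ty":0,"tz":0,"hand":1},{"wx":0,"wy":0,"wz":-1,"tx":0,"ty":0,"tz":0,"hand":1}]'

```text
clock: 0.93
position: [0.1477, -0.607, 0.2483]
ee_rot: [-2.509, -1.89, -0.0]
force: [-0.6, -0.3, 0.3]
width: 0.999
```

Call:
step_arm --plan '[{"wx":0,"wy":0,"wz":-1,"tx":0,"ty":0,"tz":0,"hand":1},{"wx":0,"wy":0,"wz":-1,"tx":0,"ty":0,"tz":0,"hand":1},{"wx":0,"wy":0,"wz":-0.72,"tx":0,"ty":0,"tz":0,"hand":1},{"wx":0,"wy":0,"wz":0,"tx":3,"ty":2.5,"tz":0,"hand":1},{"wx":0,"wy":0,"wz":0,"tx":3,"ty":2.5,"tz":0,"hand":1},{"wx":0,"wy":0,"wz":0,"tx":3,"ty":2.5,"tz":0,"hand":1},{"wx":0,"wy":0,"wz":0,"tx":3,"ty":2.5,"tz":0,"hand":1},{"wx":0,"wy":0,"wz":0,"tx":3,"ty":2.5,"tz":0,"hand":1},{"wx":0,"wy":0,"wz":0,"tx":3,"ty":2.5,"tz":0,"hand":1},{"wx":0,"wy":0,"wz":0,"tx":0,"ty":0,"tz":0,"hand":1}]'

```text
clock: 1.77
position: [0.3037, -0.4204, 0.249]
ee_rot: [2.21, 2.233, 0.006]
force: [-0.0, -0.5, 0.3]
width: 1.001
```

Call:
step_arm --plan '[{"wx":0,"wy":0,"wz":0,"tx":2.5,"ty":2.3,"tz":1,"hand":1},{"wx":0,"wy":0,"wz":0,"tx":2.5,"ty":2.3,"tz":1,"hand":1},{"wx":0,"wy":0,"wz":0,"tx":2.5,"ty":2.3,"tz":1,"hand":1},{"wx":0,"wy":0,"wz":0,"tx":2.5,"ty":2.3,"tz":1,"hand":1},{"wx":0,"wy":0,"wz":0,"tx":2.5,"ty":2.3,"tz":1,"hand":1},{"wx":0,"wy":0,"wz":0,"tx":2.3,"ty":2.5,"tz":1,"hand":1},{"wx":0,"wy":0,"wz":0,"tx":0,"ty":0,"tz":1,"hand":1},{"wx":0,"wy":0,"wz":0,"tx":0,"ty":0,"tz":1,"hand":1},{"wx":0,"wy":0,"wz":0,"tx":0,"ty":0,"tz":0,"hand":1},{"wx":0,"wy":0,"wz":0,"tx":0,"ty":0,"tz":0,"hand":1}]'

```text
clock: 2.6
position: [0.4365, -0.2803, 0.1681]
ee_rot: [-2.222, -2.218, 0.002]
force: [0.5, -0.5, 0.4]
width: 0.998
```

```bash
cat >> h.py <<'E'
def snap(tag):
    o={}
    for n in("top","side"):
        p,d=arm.get_image(n); np.savez(f"{n}_{tag}.npz",p=p,d=d); o[n]=p
        cv2.imwrite(f"pics/{n}_{tag}.png",p[:,:,::-1])
    return o
def st():
    s=arm.observe();print({k:np.round(s[k],4) for k in("clock","position","ee_rot","force","width","joints")})
E
python3 -c "
from h import *
st();snap('a');st()"
```

```text
{'clock': np.float64(2.6), 'position': array([ 0.4365, -0.2803,  0.1681]), 'ee_rot': array([-2.2222e+00, -2.2183e+00,  1.8000e-03]), 'force': array([ 0.4558, -0.498 ,  0.4473]), 'width': np.float64(0.998), 'joints': array([ 0.7965,  0.3908, -0.4291,  1.9016,  0.2053,  0.894 ,  0.2646])}
{'clock': np.float64(2.7), 'position': array([ 0.4371, -0.2806,  0.169 ]), 'ee_rot': array([ 2.2237e+00,  2.2188e+00, -7.0000e-04]), 'force': array([-0.1822, -0.4732, -0.1862]), 'width': np.float64(1.0013), 'joints': array([ 0.797 ,  0.3896, -0.4297,  1.9005,  0.2051,  0.8941,  0.2644])}
```

View pics/side_a.png

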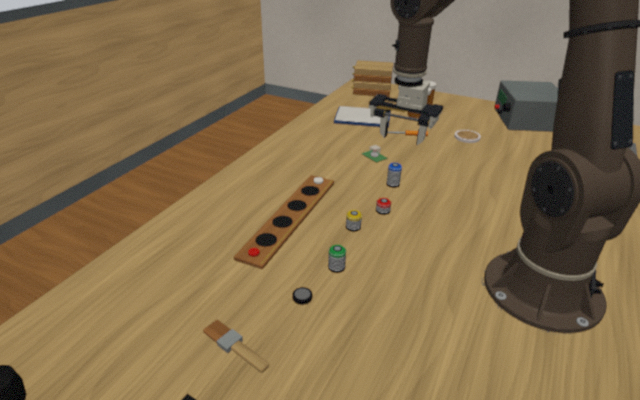

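View pics/top_a.png

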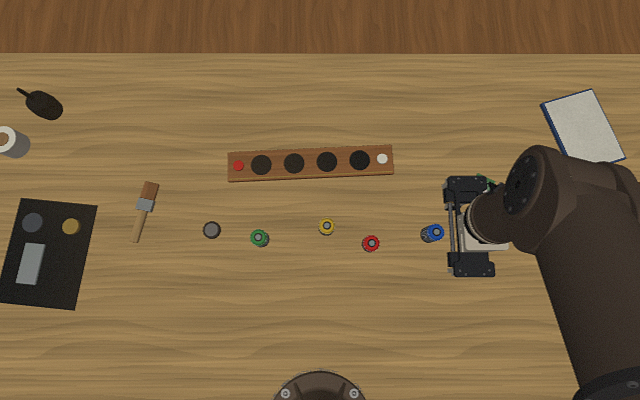

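Call:
step_arm --plan '[{"wx":0,"wy":0,"wz":0,"tx":0.8,"ty":0.7,"tz":0,"hand":1},{"wx":0,"wy":0,"wz":0,"tx":0,"ty":0,"tz":2.4,"hand":1},{"wx":0,"wy":0,"wz":0,"tx":0,"ty":0,"tz":2.4,"hand":1},{"wx":0,"wy":0,"wz":0,"tx":0,"ty":0,"tz":2.4,"hand":1},{"wx":0,"wy":0,"wz":0,"tx":0,"ty":0,"tz":2,"hand":1},{"wx":0,"wy":0,"wz":0,"tx":0,"ty":0,"tz":2,"hand":1},{"wx":0,"wy":0,"wz":0,"tx":0,"ty":0,"tz":1.4,"hand":1},{"wx":0,"wy":0,"wz":0,"tx":0,"ty":0,"tz":0,"hand":1},{"wx":0,"wy":0,"wz":0,"tx":0,"ty":0,"tz":0,"hand":1},{"wx":0,"wy":0,"wz":0,"tx":0,"ty":0,"tz":0,"hand":1}]'

```text
clock: 3.53
position: [0.4457, -0.2715, 0.0438]
ee_rot: [2.221, 2.22, 0.001]
force: [-0.5, 0.3, -0.2]
width: 1.0
```

```bash
python3 -c "
from h import *
st();o=snap('b')
a=cv2.resize(o['side'][80:240,300:500][:,:,::-1],None,fx=3.5,fy=3.5,interpolation=cv2.INTER_CUBIC);cv2.imwrite('pics/c3.png',a)"
```

```text
{'clock': np.float64(3.5333), 'position': array([ 0.4457, -0.2715,  0.0438]), 'ee_rot': array([2.2207e+00, 2.2201e+00, 8.0000e-04]), 'force': array([-0.4979,  0.2872, -0.1716]), 'width': np.float64(0.9998), 'joints': array([ 0.7082,  0.5673, -0.3575,  2.0049,  0.3284,  0.6228,  0.1331])}
```

View pics/c3.png

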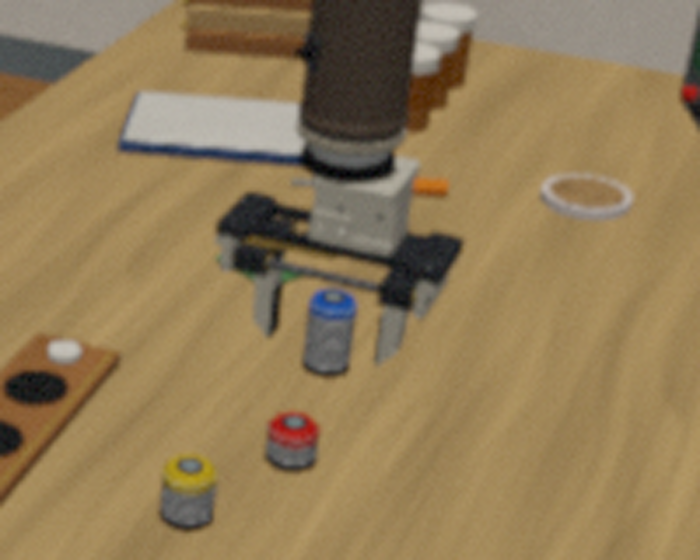

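Call:
step_arm --plan '[{"wx":0,"wy":0,"wz":0,"tx":0,"ty":0,"tz":0,"hand":0.6},{"wx":0,"wy":0,"wz":0,"tx":0,"ty":0,"tz":0,"hand":0.5},{"wx":0,"wy":0,"wz":0,"tx":0,"ty":0,"tz":0,"hand":0.45},{"wx":0,"wy":0,"wz":0,"tx":0,"ty":0,"tz":0,"hand":0.4},{"wx":0,"wy":0,"wz":0,"tx":0,"ty":0,"tz":0,"hand":0.3},{"wx":0,"wy":0,"wz":0,"tx":0,"ty":0,"tz":0,"hand":0.3},{"wx":0,"wy":0,"wz":0,"tx":0,"ty":0,"tz":0,"hand":0.3},{"wx":0,"wy":0,"wz":0,"tx":0,"ty":0,"tz":0,"hand":0.3},{"wx":0,"wy":0,"wz":0,"tx":0,"ty":0,"tz":0,"hand":0.3},{"wx":0,"wy":0,"wz":0,"tx":0,"ty":0,"tz":0,"hand":0.3}]' --force 25

```text
clock: 4.47
position: [0.4448, -0.2713, 0.0427]
ee_rot: [-2.221, -2.221, 0.0]
force: [-0.4, 0.0, -0.9]
width: 0.433
```

Call:
step_arm --plan '[{"wx":0,"wy":0,"wz":0,"tx":0,"ty":0,"tz":-1,"hand":0.3},{"wx":0,"wy":0,"wz":0,"tx":0,"ty":0,"tz":-2,"hand":0.3},{"wx":0,"wy":0,"wz":0,"tx":0,"ty":0,"tz":-2,"hand":0.3},{"wx":0,"wy":0,"wz":0,"tx":0,"ty":0,"tz":-2,"hand":0.3},{"wx":0,"wy":0,"wz":0,"tx":0,"ty":0,"tz":-2,"hand":0.3},{"wx":0,"wy":0,"wz":0,"tx":0,"ty":0,"tz":-1,"hand":0.3},{"wx":0,"wy":0,"wz":0,"tx":0,"ty":0,"tz":0,"hand":0.3},{"wx":0,"wy":0,"wz":0,"tx":0,"ty":0,"tz":0,"hand":0.3},{"wx":0,"wy":0,"wz":0,"tx":0,"ty":0,"tz":0,"hand":0.3},{"wx":0,"wy":0,"wz":0,"tx":0,"ty":0,"tz":0,"hand":0.3}]'

```text
clock: 5.3
position: [0.4441, -0.271, 0.1415]
ee_rot: [-2.22, -2.22, 0.001]
force: [0.5, 0.6, -2.8]
width: 0.432
```

Call:
step_arm --plan '[{"wx":0,"wy":0,"wz":0,"tx":1,"ty":1.2,"tz":0,"hand":0.3},{"wx":0,"wy":0,"wz":0,"tx":2,"ty":2.3,"tz":0,"hand":0.3},{"wx":0,"wy":0,"wz":0,"tx":2.5,"ty":2.8,"tz":0,"hand":0.3},{"wx":0,"wy":0,"wz":0,"tx":2.9,"ty":3.2,"tz":0,"hand":0.3},{"wx":0,"wy":0,"wz":0,"tx":2.9,"ty":3.2,"tz":0,"hand":0.3},{"wx":0,"wy":0,"wz":0,"tx":2.5,"ty":2.9,"tz":0,"hand":0.3},{"wx":0,"wy":0,"wz":0,"tx":2,"ty":2.3,"tz":0,"hand":0.3},{"wx":0,"wy":0,"wz":0,"tx":1,"ty":1.2,"tz":0,"hand":0.3},{"wx":0,"wy":0,"wz":0,"tx":0,"ty":0,"tz":0,"hand":0.3},{"wx":0,"wy":0,"wz":0,"tx":0,"ty":0,"tz":0,"hand":0.3}]'

```text
clock: 6.13
position: [0.6334, -0.1042, 0.1412]
ee_rot: [-2.218, -2.222, 0.002]
force: [-0.4, -1.0, -2.0]
width: 0.432
```

```bash
python3 -c "
from h import *
st();o=snap('d');s=arm.observe()['position']
a=cv2.resize(o['side'][80:280,220:420][:,:,::-1],None,fx=3,fy=3,interpolation=cv2.INTER_CUBIC);cv2.imwrite('pics/c4.png',a)
X=(s[0],s[1],s[2]-.043+.067)
o1,h,a,b=ring('side',o['side'],'blue',X);print(o1,h,a,b,proj('side',X))"
```

```text
{'clock': np.float64(6.1333), 'position': array([ 0.6334, -0.1042,  0.1412]), 'ee_rot': array([-2.2177e+00, -2.2224e+00,  1.8000e-03]), 'force': array([-0.3824, -1.0399, -2.0491]), 'width': np.float64(0.4318), 'joints': array([ 0.3503,  0.6007, -0.4131,  1.6209,  0.276 ,  0.9806, -0.1515])}
(310.1267605633803, 145.1267605633803) None 71 0 [311.37757234 142.95348726]
```

View pics/c4.png

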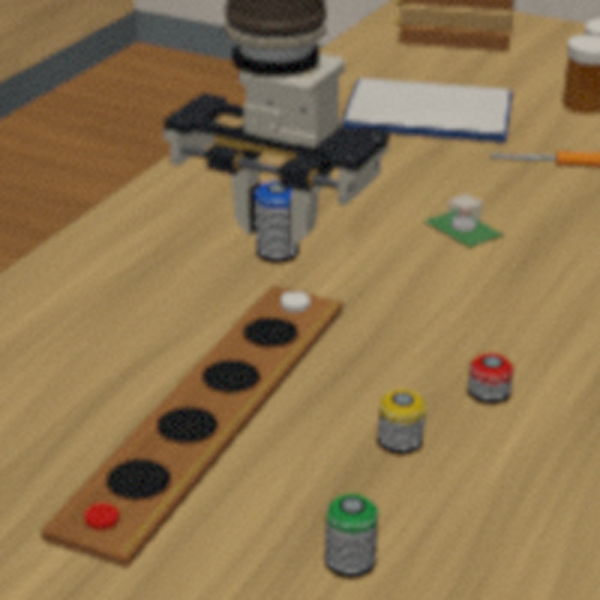

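Call:
step_arm --plan '[{"wx":0,"wy":0,"wz":0,"tx":0.2,"ty":0.2,"tz":0,"hand":0.3},{"wx":0,"wy":0,"wz":0,"tx":0,"ty":0,"tz":1.2,"hand":0.3},{"wx":0,"wy":0,"wz":0,"tx":0,"ty":0,"tz":1.5,"hand":0.3},{"wx":0,"wy":0,"wz":0,"tx":0,"ty":0,"tz":1.5,"hand":0.3},{"wx":0,"wy":0,"wz":0,"tx":0,"ty":0,"tz":1.5,"hand":0.3},{"wx":0,"wy":0,"wz":0,"tx":0,"ty":0,"tz":1,"hand":0.3},{"wx":0,"wy":0,"wz":0,"tx":0,"ty":0,"tz":0.7,"hand":0.3},{"wx":0,"wy":0,"wz":0,"tx":0,"ty":0,"tz":0.4,"hand":0.3},{"wx":0,"wy":0,"wz":0,"tx":0,"ty":0,"tz":0,"hand":0.3},{"wx":0,"wy":0,"wz":0,"tx":0,"ty":0,"tz":0,"hand":0.3}]'

```text
clock: 7.07
position: [0.6358, -0.1034, 0.0651]
ee_rot: [2.221, 2.221, 0.0]
force: [-0.1, 0.1, -2.0]
width: 0.431
```

```bash
python3 -c "
from h import *
st();o=snap('e')
a=cv2.resize(o['side'][120:280,220:420][:,:,::-1],None,fx=3.5,fy=3.5,interpolation=cv2.INTER_CUBIC);cv2.imwrite('pics/c5.png',a)"
```

```text
{'clock': np.float64(7.0667), 'position': array([ 0.6358, -0.1034,  0.0651]), 'ee_rot': array([2.2213e+00, 2.2210e+00, 5.0000e-04]), 'force': array([-0.096 ,  0.0629, -1.9612]), 'width': np.float64(0.4309), 'joints': array([ 0.3276,  0.688 , -0.3825,  1.6766,  0.3241,  0.8396, -0.1945])}
```

View pics/c5.png

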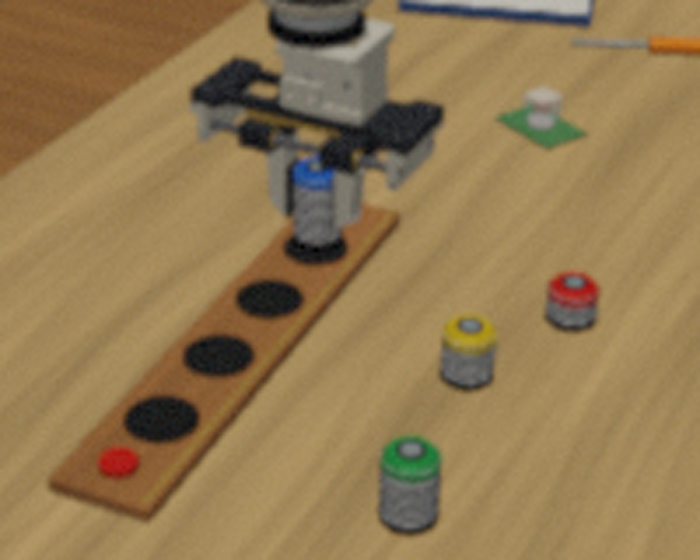

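Call:
step_arm --plan '[{"wx":0,"wy":0,"wz":0,"tx":0,"ty":0,"tz":0.1,"hand":0.3},{"wx":0,"wy":0,"wz":0,"tx":0,"ty":0,"tz":0.1,"hand":0.3},{"wx":0,"wy":0,"wz":0,"tx":0,"ty":0,"tz":0.1,"hand":0.3},{"wx":0,"wy":0,"wz":0,"tx":0,"ty":0,"tz":0.1,"hand":0.3},{"wx":0,"wy":0,"wz":0,"tx":0,"ty":0,"tz":0.1,"hand":0.3},{"wx":0,"wy":0,"wz":0,"tx":0,"ty":0,"tz":0.05,"hand":0.3},{"wx":0,"wy":0,"wz":0,"tx":0,"ty":0,"tz":0,"hand":0.3},{"wx":0,"wy":0,"wz":0,"tx":0,"ty":0,"tz":0,"hand":0.3},{"wx":0,"wy":0,"wz":0,"tx":0,"ty":0,"tz":0,"hand":0.3},{"wx":0,"wy":0,"wz":0,"tx":0,"ty":0,"tz":0,"hand":0.3}]'

```text
clock: 8.0
position: [0.6356, -0.1033, 0.0593]
ee_rot: [2.221, 2.221, 0.0]
force: [0.0, 0.3, -2.5]
width: 0.434
```

Call:
step_arm --plan '[{"wx":0,"wy":0,"wz":0,"tx":0,"ty":0,"tz":0.04,"hand":0.3},{"wx":0,"wy":0,"wz":0,"tx":0,"ty":0,"tz":0.03,"hand":0.3},{"wx":0,"wy":0,"wz":0,"tx":0,"ty":0,"tz":0.03,"hand":0.3},{"wx":0,"wy":0,"wz":0,"tx":0,"ty":0,"tz":0,"hand":0.3},{"wx":0,"wy":0,"wz":0,"tx":0,"ty":0,"tz":0,"hand":0.3},{"wx":0,"wy":0,"wz":0,"tx":0,"ty":0,"tz":0,"hand":0.3},{"wx":0,"wy":0,"wz":0,"tx":0,"ty":0,"tz":0,"hand":0.3},{"wx":0,"wy":0,"wz":0,"tx":0,"ty":0,"tz":0,"hand":0.3},{"wx":0,"wy":0,"wz":0,"tx":0,"ty":0,"tz":0,"hand":0.3},{"wx":0,"wy":0,"wz":0,"tx":0,"ty":0,"tz":0,"hand":0.3}]'

```text
clock: 8.83
position: [0.6356, -0.1033, 0.0587]
ee_rot: [2.221, 2.221, 0.0]
force: [-3.0, -0.1, 4.8]
width: 0.432
```

Call:
step_arm --plan '[{"wx":0,"wy":0,"wz":0,"tx":0,"ty":0,"tz":0,"hand":0.46},{"wx":0,"wy":0,"wz":0,"tx":0,"ty":0,"tz":0,"hand":0.5},{"wx":0,"wy":0,"wz":0,"tx":0,"ty":0,"tz":0,"hand":0.6},{"wx":0,"wy":0,"wz":0,"tx":0,"ty":0,"tz":0,"hand":0.7},{"wx":0,"wy":0,"wz":0,"tx":0,"ty":0,"tz":0,"hand":0.8},{"wx":0,"wy":0,"wz":0,"tx":0,"ty":0,"tz":-1,"hand":0.9},{"wx":0,"wy":0,"wz":0,"tx":0,"ty":0,"tz":-2,"hand":1},{"wx":0,"wy":0,"wz":0,"tx":0,"ty":0,"tz":-3,"hand":1},{"wx":0,"wy":0,"wz":0,"tx":0,"ty":0,"tz":-3,"hand":1},{"wx":0,"wy":0,"wz":0,"tx":0,"ty":0,"tz":0,"hand":1}]'

```text
clock: 9.67
position: [0.639, -0.103, 0.1552]
ee_rot: [2.216, 2.216, 0.01]
force: [1.6, 0.2, -0.5]
width: 0.988
```

Call:
step_arm --plan '[{"wx":0,"wy":0,"wz":0,"tx":-0.3,"ty":-1.5,"tz":0,"hand":1},{"wx":0,"wy":0,"wz":0,"tx":-0.3,"ty":-3.5,"tz":0,"hand":1},{"wx":0,"wy":0,"wz":0,"tx":-0.3,"ty":-4,"tz":0,"hand":1},{"wx":0,"wy":0,"wz":0,"tx":-0.3,"ty":-4,"tz":0,"hand":1},{"wx":0,"wy":0,"wz":0,"tx":-0.3,"ty":-4,"tz":0,"hand":1},{"wx":0,"wy":0,"wz":0,"tx":-0.3,"ty":-3,"tz":0,"hand":1},{"wx":0,"wy":0,"wz":0,"tx":-0.3,"ty":-1.46,"tz":0,"hand":1},{"wx":0,"wy":0,"wz":0,"tx":0,"ty":0,"tz":0,"hand":1},{"wx":0,"wy":0,"wz":0,"tx":0,"ty":0,"tz":0,"hand":1},{"wx":0,"wy":0,"wz":0,"tx":0,"ty":0,"tz":0,"hand":1}]'

```text
clock: 10.5
position: [0.4225, -0.1243, 0.1489]
ee_rot: [2.22, 2.22, 0.002]
force: [0.3, 0.2, 0.5]
width: 1.0
```

```bash
python3 -c "
from h import *
st();o=snap('f');st()
k='blue';X=(.6356,-.1031,.083)
for n in o:
    q,h,a,b=ring(n,o[n],k,X);print(n,a,b,ray(n,q,.081),h and ray(n,h,.083))
a=cv2.resize(o['side'][120:280,220:420][:,:,::-1],None,fx=3.5,fy=3.5,interpolation=cv2.INTER_CUBIC);cv2.imwrite('pics/c6.png',a)"
```

```text
{'clock': np.float64(10.5), 'position': array([ 0.4225, -0.1243,  0.1489]), 'ee_rot': array([2.2202e+00, 2.2203e+00, 2.2000e-03]), 'force': array([0.3476, 0.1904, 0.503 ]), 'width': np.float64(1.0004), 'joints': array([ 0.5595,  0.306 , -0.4782,  2.0985,  0.1989,  0.7774, -0.0419])}
{'clock': np.float64(10.6), 'position': array([ 0.4225, -0.124 ,  0.1485]), 'ee_rot': array([2.2201e+00, 2.2216e+00, 1.9000e-03]), 'force': array([ 0.2399, -0.2977, -0.1402]), 'width': np.float64(0.9997), 'joints': array([ 0.559 ,  0.307 , -0.4781,  2.0985,  0.199 ,  0.7773, -0.0417])}
top 192 42 [ 0.63387693 -0.10482246  0.081     ] [ 0.63527233 -0.10599308  0.083     ]
side 73 0 [ 0.63002458 -0.09745865  0.081     ] None
```

View pics/c6.png

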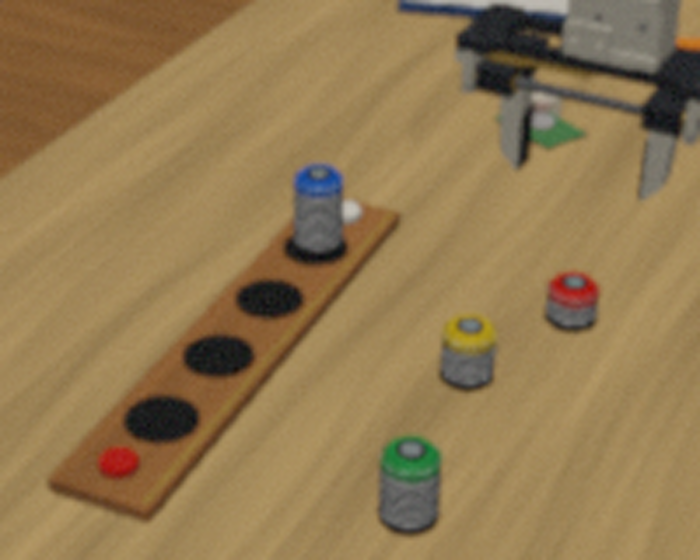

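View pics/top_f.png

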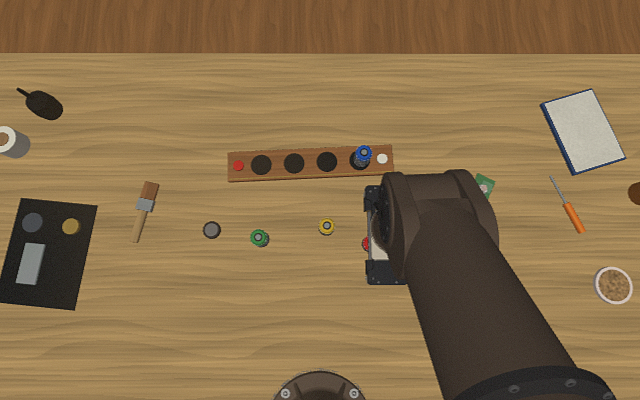

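Call:
step_arm --plan '[{"wx":0,"wy":0,"wz":0,"tx":0,"ty":-0.1,"tz":1.5,"hand":1},{"wx":0,"wy":0,"wz":0,"tx":0,"ty":0,"tz":2.5,"hand":1},{"wx":0,"wy":0,"wz":0,"tx":0,"ty":0,"tz":2.5,"hand":1},{"wx":0,"wy":0,"wz":0,"tx":0,"ty":0,"tz":2.5,"hand":1},{"wx":0,"wy":0,"wz":0,"tx":0,"ty":0,"tz":2,"hand":1},{"wx":0,"wy":0,"wz":0,"tx":0,"ty":0,"tz":0.9,"hand":1},{"wx":0,"wy":0,"wz":0,"tx":0,"ty":0,"tz":0.3,"hand":1},{"wx":0,"wy":0,"wz":0,"tx":0,"ty":0,"tz":0,"hand":1},{"wx":0,"wy":0,"wz":0,"tx":0,"ty":0,"tz":0,"hand":1},{"wx":0,"wy":0,"wz":0,"tx":0,"ty":0,"tz":0,"hand":0.8}]'

```text
clock: 11.43
position: [0.4209, -0.1245, 0.0272]
ee_rot: [2.22, 2.22, 0.001]
force: [0.7, 0.5, 0.3]
width: 0.963
```

Call:
step_arm --plan '[{"wx":0,"wy":0,"wz":0,"tx":0,"ty":0,"tz":0,"hand":0.6},{"wx":0,"wy":0,"wz":0,"tx":0,"ty":0,"tz":0,"hand":0.5},{"wx":0,"wy":0,"wz":0,"tx":0,"ty":0,"tz":0,"hand":0.45},{"wx":0,"wy":0,"wz":0,"tx":0,"ty":0,"tz":0,"hand":0.4},{"wx":0,"wy":0,"wz":0,"tx":0,"ty":0,"tz":0,"hand":0.3},{"wx":0,"wy":0,"wz":0,"tx":0,"ty":0,"tz":0,"hand":0.3},{"wx":0,"wy":0,"wz":0,"tx":0,"ty":0,"tz":0,"hand":0.3},{"wx":0,"wy":0,"wz":0,"tx":0,"ty":0,"tz":0,"hand":0.3},{"wx":0,"wy":0,"wz":0,"tx":0,"ty":0,"tz":0,"hand":0.3},{"wx":0,"wy":0,"wz":0,"tx":0,"ty":0,"tz":0,"hand":0.3}]'

```text
clock: 12.27
position: [0.42, -0.1243, 0.0262]
ee_rot: [2.221, 2.221, -0.0]
force: [-0.2, 0.7, 0.6]
width: 0.43
```

Call:
step_arm --plan '[{"wx":0,"wy":0,"wz":0,"tx":0,"ty":0,"tz":-1,"hand":0.3},{"wx":0,"wy":0,"wz":0,"tx":0,"ty":0,"tz":-2,"hand":0.3},{"wx":0,"wy":0,"wz":0,"tx":0,"ty":0,"tz":-3,"hand":0.3},{"wx":0,"wy":0,"wz":0,"tx":0,"ty":0,"tz":-3,"hand":0.3},{"wx":0,"wy":0,"wz":0,"tx":0,"ty":0,"tz":-2,"hand":0.3},{"wx":0,"wy":0,"wz":0,"tx":0,"ty":0,"tz":-1,"hand":0.3},{"wx":0,"wy":0,"wz":0,"tx":0,"ty":0,"tz":0,"hand":0.3},{"wx":0,"wy":0,"wz":0,"tx":0,"ty":0,"tz":0,"hand":0.3},{"wx":0,"wy":0,"wz":0,"tx":0.9,"ty":0.6,"tz":0,"hand":0.3},{"wx":0,"wy":0,"wz":0,"tx":1.6,"ty":1.2,"tz":0,"hand":0.3}]'

```text
clock: 13.1
position: [0.4358, -0.1008, 0.1443]
ee_rot: [-2.223, -2.216, 0.005]
force: [0.1, 0.8, -1.1]
width: 0.434
```

Call:
step_arm --plan '[{"wx":0,"wy":0,"wz":0,"tx":2.5,"ty":1.85,"tz":0,"hand":0.3},{"wx":0,"wy":0,"wz":0,"tx":3.2,"ty":2.4,"tz":0,"hand":0.3},{"wx":0,"wy":0,"wz":0,"tx":3.2,"ty":2.4,"tz":0,"hand":0.3},{"wx":0,"wy":0,"wz":0,"tx":3.2,"ty":2.4,"tz":0,"hand":0.3},{"wx":0,"wy":0,"wz":0,"tx":3.2,"ty":2.4,"tz":0,"hand":0.3},{"wx":0,"wy":0,"wz":0,"tx":3.2,"ty":2.4,"tz":0,"hand":0.3},{"wx":0,"wy":0,"wz":0,"tx":3,"ty":2.2,"tz":0,"hand":0.3},{"wx":0,"wy":0,"wz":0,"tx":2,"ty":1.4,"tz":0,"hand":0.3},{"wx":0,"wy":0,"wz":0,"tx":1.5,"ty":1,"tz":0,"hand":0.3},{"wx":0,"wy":0,"wz":0,"tx":0,"ty":0,"tz":0,"hand":0.3}]'

```text
clock: 13.93
position: [0.6226, 0.1555, 0.1433]
ee_rot: [-2.214, -2.224, 0.0]
force: [-0.4, 0.2, -0.8]
width: 0.433
```

```bash
python3 -c "
from h import *
st();o=snap('g');st()
a=cv2.resize(o['side'][120:280,220:420][:,:,::-1],None,fx=3.5,fy=3.5,interpolation=cv2.INTER_CUBIC);cv2.imwrite('pics/c7.png',a)
q=ring('side',o['side'],'red',np.array(arm.observe()['position'])+[0,0,.034-.026]);print(q)
print(ray('side',q[1] or q[0],arm.observe()['position'][2]+.008))
"
```

```text
{'clock': np.float64(13.9333), 'position': array([0.6226, 0.1555, 0.1433]), 'ee_rot': array([-2.2142e+00, -2.2242e+00,  4.0000e-04]), 'force': array([-0.4056,  0.2312, -0.8107]), 'width': np.float64(0.4331), 'joints': array([-0.0213,  0.6081, -0.4686,  1.6163,  0.3096,  0.9934, -0.5838])}
{'clock': np.float64(14.0333), 'position': array([0.6214, 0.1511, 0.1435]), 'ee_rot': array([-2.2184, -2.222 ,  0.0053]), 'force': array([-0.7699, -0.3002, -0.48  ]), 'width': np.float64(0.431), 'joints': array([-0.0174,  0.6052, -0.4666,  1.6205,  0.3098,  0.994 , -0.5823])}
((261.531746031746, 195.62698412698413), None, 126, 0)
[0.61826671 0.16299793 0.15150446]
```

View pics/c7.png

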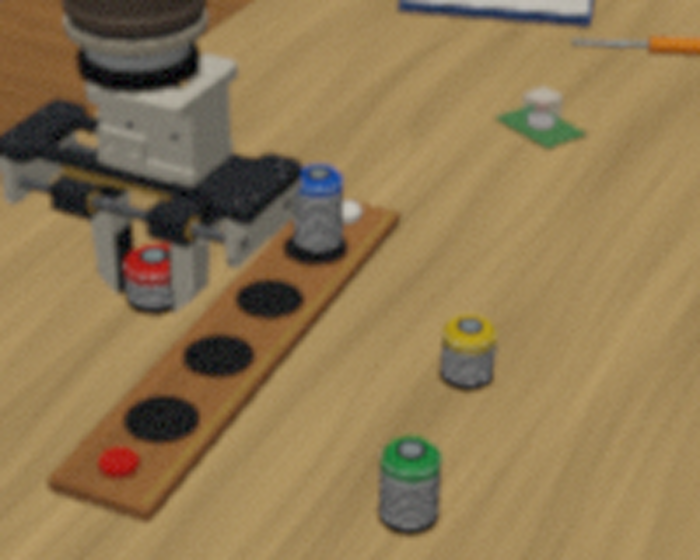

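Call:
step_arm --plan '[{"wx":0,"wy":0,"wz":0,"tx":0,"ty":0.15,"tz":1,"hand":0.3},{"wx":0,"wy":0,"wz":0,"tx":0,"ty":0,"tz":1.8,"hand":0.3},{"wx":0,"wy":0,"wz":0,"tx":0,"ty":0,"tz":2,"hand":0.3},{"wx":0,"wy":0,"wz":0,"tx":0,"ty":0,"tz":2,"hand":0.3},{"wx":0,"wy":0,"wz":0,"tx":0,"ty":0,"tz":1.5,"hand":0.3},{"wx":0,"wy":0,"wz":0,"tx":0,"ty":0,"tz":0.8,"hand":0.3},{"wx":0,"wy":0,"wz":0,"tx":0,"ty":0,"tz":0.4,"hand":0.3},{"wx":0,"wy":0,"wz":0,"tx":0,"ty":0,"tz":0,"hand":0.3},{"wx":0,"wy":0,"wz":0,"tx":0,"ty":0,"tz":0,"hand":0.3},{"wx":0,"wy":0,"wz":0,"tx":0,"ty":0,"tz":0,"hand":0.3}]'

```text
clock: 14.87
position: [0.6246, 0.1508, 0.0522]
ee_rot: [2.221, 2.221, 0.002]
force: [-0.4, 0.4, -0.8]
width: 0.431
```

Call:
step_arm --plan '[{"wx":0,"wy":0,"wz":0,"tx":0,"ty":-0.1,"tz":0.2,"hand":0.3},{"wx":0,"wy":0,"wz":0,"tx":0,"ty":0,"tz":0.2,"hand":0.3},{"wx":0,"wy":0,"wz":0,"tx":0,"ty":0,"tz":0.1,"hand":0.3},{"wx":0,"wy":0,"wz":0,"tx":0,"ty":0,"tz":0.1,"hand":0.3},{"wx":0,"wy":0,"wz":0,"tx":0,"ty":0,"tz":0.1,"hand":0.3},{"wx":0,"wy":0,"wz":0,"tx":0,"ty":0,"tz":0.05,"hand":0.3},{"wx":0,"wy":0,"wz":0,"tx":0,"ty":0,"tz":0,"hand":0.3},{"wx":0,"wy":0,"wz":0,"tx":0,"ty":0,"tz":0,"hand":0.3},{"wx":0,"wy":0,"wz":0,"tx":0,"ty":0,"tz":0,"hand":0.3},{"wx":0,"wy":0,"wz":0,"tx":0,"ty":0,"tz":0,"hand":0.3}]'

```text
clock: 15.7
position: [0.623, 0.1507, 0.0438]
ee_rot: [2.221, 2.221, 0.0]
force: [0.6, -0.5, -0.5]
width: 0.427
```

Call:
step_arm --plan '[{"wx":0,"wy":0,"wz":0,"tx":0,"ty":0,"tz":0.05,"hand":0.3},{"wx":0,"wy":0,"wz":0,"tx":0,"ty":0,"tz":0.05,"hand":0.3},{"wx":0,"wy":0,"wz":0,"tx":0,"ty":0,"tz":0.03,"hand":0.3},{"wx":0,"wy":0,"wz":0,"tx":0,"ty":0,"tz":0.03,"hand":0.3},{"wx":0,"wy":0,"wz":0,"tx":0,"ty":0,"tz":0.02,"hand":0.3},{"wx":0,"wy":0,"wz":0,"tx":0,"ty":0,"tz":0,"hand":0.3},{"wx":0,"wy":0,"wz":0,"tx":0,"ty":0,"tz":0,"hand":0.3},{"wx":0,"wy":0,"wz":0,"tx":0,"ty":0,"tz":0,"hand":0.3},{"wx":0,"wy":0,"wz":0,"tx":0,"ty":0,"tz":0,"hand":0.3},{"wx":0,"wy":0,"wz":0,"tx":0,"ty":0,"tz":0,"hand":0.3}]'

```text
clock: 16.53
position: [0.623, 0.1507, 0.0423]
ee_rot: [2.221, 2.221, 0.0]
force: [-1.3, -0.7, 5.5]
width: 0.429
```

Call:
step_arm --plan '[{"wx":0,"wy":0,"wz":0,"tx":0,"ty":0,"tz":0,"hand":0.46},{"wx":0,"wy":0,"wz":0,"tx":0,"ty":0,"tz":0,"hand":0.5},{"wx":0,"wy":0,"wz":0,"tx":0,"ty":0,"tz":0,"hand":0.6},{"wx":0,"wy":0,"wz":0,"tx":0,"ty":0,"tz":0,"hand":0.7},{"wx":0,"wy":0,"wz":0,"tx":0,"ty":0,"tz":0,"hand":0.8},{"wx":0,"wy":0,"wz":0,"tx":0,"ty":0,"tz":-1,"hand":0.9},{"wx":0,"wy":0,"wz":0,"tx":0,"ty":0,"tz":-2,"hand":1},{"wx":0,"wy":0,"wz":0,"tx":0,"ty":0,"tz":-3,"hand":1},{"wx":0,"wy":0,"wz":0,"tx":0,"ty":0,"tz":-3,"hand":1},{"wx":0,"wy":0,"wz":0,"tx":0,"ty":0,"tz":-2,"hand":1}]'

```text
clock: 17.37
position: [0.6238, 0.1513, 0.1555]
ee_rot: [2.22, 2.221, 0.004]
force: [1.0, -0.4, 0.5]
width: 0.991
```

Call:
step_arm --plan '[{"wx":0,"wy":0,"wz":0,"tx":-0.35,"ty":-1.5,"tz":0,"hand":1},{"wx":0,"wy":0,"wz":0,"tx":0,"ty":-3.5,"tz":0,"hand":1},{"wx":0,"wy":0,"wz":0,"tx":0,"ty":-4,"tz":0,"hand":1},{"wx":0,"wy":0,"wz":0,"tx":0,"ty":-4,"tz":0,"hand":1},{"wx":0,"wy":0,"wz":0,"tx":0,"ty":-3.5,"tz":0,"hand":1},{"wx":0,"wy":0,"wz":0,"tx":0,"ty":-1.5,"tz":0,"hand":1},{"wx":0,"wy":0,"wz":0,"tx":0,"ty":-0.9,"tz":0,"hand":1},{"wx":0,"wy":0,"wz":0,"tx":0,"ty":0,"tz":0,"hand":1},{"wx":0,"wy":0,"wz":0,"tx":0,"ty":0,"tz":0,"hand":1},{"wx":0,"wy":0,"wz":0,"tx":0,"ty":0,"tz":0,"hand":1}]'

```text
clock: 18.2
position: [0.4357, 0.1474, 0.1523]
ee_rot: [2.222, 2.22, 0.002]
force: [1.0, -0.5, 0.3]
width: 1.0
```

```bash
python3 -c "
from h import *
st();o=snap('i');st()
for k,X in (('blue',(.6356,-.1031,.083)),('red',(.6232,.1513,.05))):
  for n in o:
    try:
      q,h,a,b=ring(n,o[n],k,X);print(n,k,a,b,ray(n,q,X[2]-.002),h and ray(n,h,X[2]))
    except Exception as e: print(n,k,e)
a=cv2.resize(o['top'][120:270,190:450][:,:,::-1],None,fx=3,fy=3,interpolation=cv2.INTER_CUBIC);cv2.imwrite('pics/c8.png',a)
a=cv2.resize(o['side'][120:300,220:420][:,:,::-1],None,fx=3.3,fy=3.3,interpolation=cv2.INTER_CUBIC);cv2.imwrite('pics/c9.png',a)
"
```

```text
{'clock': np.float64(18.2), 'position': array([0.4357, 0.1474, 0.1523]), 'ee_rot': array([2.2222, 2.2201, 0.0024]), 'force': array([ 1.0144, -0.5339,  0.2777]), 'width': np.float64(0.9997), 'joints': array([-8.0000e-04,  3.4220e-01, -5.4690e-01,  2.0475e+00,  2.4300e-01,
        8.1200e-01, -6.9110e-01])}
{'clock': np.float64(18.3), 'position': array([0.4353, 0.1473, 0.1519]), 'ee_rot': array([-2.2225e+00, -2.2202e+00, -1.2000e-03]), 'force': array([ 0.2252, -0.0606, -0.4018]), 'width': np.float64(0.9996), 'joints': array([-7.0000e-04,  3.4260e-01, -5.4700e-01,  2.0481e+00,  2.4280e-01,
        8.1200e-01, -6.9130e-01])}
top blue 193 42 [ 0.63376733 -0.10484033  0.081     ] [ 0.63527233 -0.10599308  0.083     ]
side blue max() iterable argument is empty
top red 209 39 [0.62084802 0.14887435 0.048     ] [0.62289092 0.14921983 0.05      ]
side red 164 22 [0.6184301  0.15345069 0.048     ] [0.62310741 0.14682913 0.05      ]
```

View pics/c8.png

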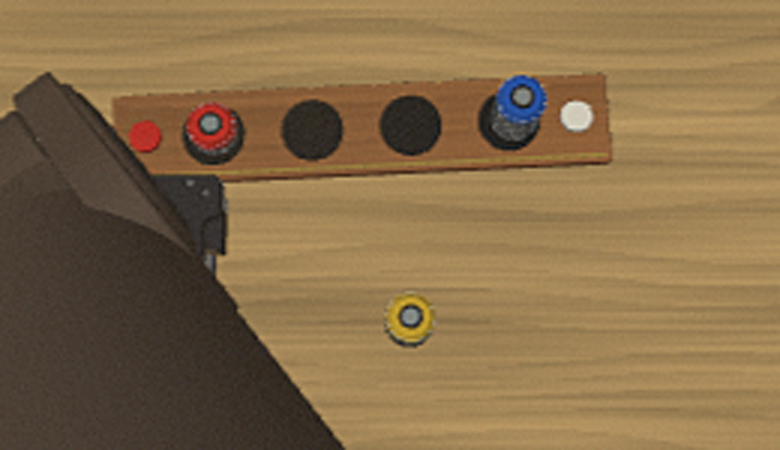

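View pics/c9.png

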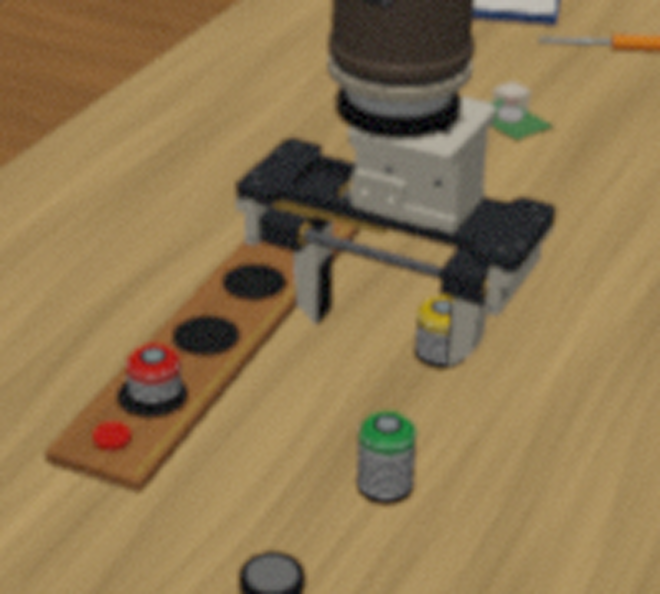

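Call:
step_arm --plan '[{"wx":0,"wy":0,"wz":0,"tx":0,"ty":-0.15,"tz":1.5,"hand":1},{"wx":0,"wy":0,"wz":0,"tx":0,"ty":0,"tz":2.5,"hand":1},{"wx":0,"wy":0,"wz":0,"tx":0,"ty":0,"tz":2.5,"hand":1},{"wx":0,"wy":0,"wz":0,"tx":0,"ty":0,"tz":2.5,"hand":1},{"wx":0,"wy":0,"wz":0,"tx":0,"ty":0,"tz":1.8,"hand":1},{"wx":0,"wy":0,"wz":0,"tx":0,"ty":0,"tz":0.7,"hand":1},{"wx":0,"wy":0,"wz":0,"tx":0,"ty":0,"tz":0.3,"hand":1},{"wx":0,"wy":0,"wz":0,"tx":0,"ty":0,"tz":0,"hand":1},{"wx":0,"wy":0,"wz":0,"tx":0,"ty":0,"tz":0,"hand":1},{"wx":0,"wy":0,"wz":0,"tx":0,"ty":0,"tz":0,"hand":0.8}]'

```text
clock: 19.13
position: [0.4333, 0.1475, 0.0349]
ee_rot: [2.221, 2.221, 0.003]
force: [-0.1, 0.5, 0.5]
width: 0.966
```

Call:
step_arm --plan '[{"wx":0,"wy":0,"wz":0,"tx":0,"ty":0,"tz":0,"hand":0.6},{"wx":0,"wy":0,"wz":0,"tx":0,"ty":0,"tz":0,"hand":0.5},{"wx":0,"wy":0,"wz":0,"tx":0,"ty":0,"tz":0,"hand":0.45},{"wx":0,"wy":0,"wz":0,"tx":0,"ty":0,"tz":0,"hand":0.4},{"wx":0,"wy":0,"wz":0,"tx":0,"ty":0,"tz":0,"hand":0.3},{"wx":0,"wy":0,"wz":0,"tx":0,"ty":0,"tz":0,"hand":0.3},{"wx":0,"wy":0,"wz":0,"tx":0,"ty":0,"tz":0,"hand":0.3},{"wx":0,"wy":0,"wz":0,"tx":0,"ty":0,"tz":0,"hand":0.3},{"wx":0,"wy":0,"wz":0,"tx":0,"ty":0,"tz":0,"hand":0.3},{"wx":0,"wy":0,"wz":0,"tx":0,"ty":0,"tz":0,"hand":0.3}]'

```text
clock: 19.97
position: [0.4326, 0.1472, 0.0339]
ee_rot: [2.221, 2.221, 0.0]
force: [0.2, 0.4, 0.1]
width: 0.432
```

Call:
step_arm --plan '[{"wx":0,"wy":0,"wz":0,"tx":0,"ty":0,"tz":-1,"hand":0.3},{"wx":0,"wy":0,"wz":0,"tx":0,"ty":0,"tz":-2,"hand":0.3},{"wx":0,"wy":0,"wz":0,"tx":0,"ty":0,"tz":-3,"hand":0.3},{"wx":0,"wy":0,"wz":0,"tx":0,"ty":0,"tz":-3,"hand":0.3},{"wx":0,"wy":0,"wz":0,"tx":0,"ty":0,"tz":-2,"hand":0.3},{"wx":0,"wy":0,"wz":0,"tx":0,"ty":0,"tz":-1,"hand":0.3},{"wx":0,"wy":0,"wz":0,"tx":0,"ty":0,"tz":0,"hand":0.3},{"wx":0,"wy":0,"wz":0,"tx":0,"ty":0,"tz":0,"hand":0.3},{"wx":0,"wy":0,"wz":0,"tx":-0.45,"ty":0.5,"tz":0,"hand":0.3},{"wx":0,"wy":0,"wz":0,"tx":-1,"ty":1.2,"tz":0,"hand":0.3}]'

```text
clock: 20.8
position: [0.4478, 0.1331, 0.1526]
ee_rot: [-2.217, -2.224, 0.004]
force: [0.9, 0.7, -0.9]
width: 0.427
```

Call:
step_arm --plan '[{"wx":0,"wy":0,"wz":0,"tx":-2,"ty":2.4,"tz":0,"hand":0.3},{"wx":0,"wy":0,"wz":0,"tx":-2.5,"ty":3,"tz":0,"hand":0.3},{"wx":0,"wy":0,"wz":0,"tx":-2.5,"ty":3,"tz":0,"hand":0.3},{"wx":0,"wy":0,"wz":0,"tx":-2.5,"ty":3,"tz":0,"hand":0.3},{"wx":0,"wy":0,"wz":0,"tx":-2.5,"ty":3,"tz":0,"hand":0.3},{"wx":0,"wy":0,"wz":0,"tx":-2,"ty":2.6,"tz":0,"hand":0.3},{"wx":0,"wy":0,"wz":0,"tx":-1,"ty":1.2,"tz":0,"hand":0.3},{"wx":0,"wy":0,"wz":0,"tx":0,"ty":0,"tz":0,"hand":0.3},{"wx":0,"wy":0,"wz":0,"tx":0,"ty":0,"tz":0,"hand":0.3},{"wx":0,"wy":0,"wz":0,"tx":0,"ty":0,"tz":0,"hand":0.3}]'

```text
clock: 21.63
position: [0.6302, -0.0166, 0.1523]
ee_rot: [-2.219, -2.221, 0.003]
force: [-0.9, 0.4, -0.9]
width: 0.427
```

```bash
python3 -c "
from h import *
st();o=snap('j');st()
a=cv2.resize(o['side'][120:300,220:420][:,:,::-1],None,fx=3.3,fy=3.3,interpolation=cv2.INTER_CUBIC);cv2.imwrite('pics/c10.png',a)
"
```

```text
{'clock': np.float64(21.6333), 'position': array([ 0.6302, -0.0166,  0.1523]), 'ee_rot': array([-2.2186, -2.2208,  0.0028]), 'force': array([-0.9143,  0.4016, -0.8693]), 'width': np.float64(0.427), 'joints': array([ 0.2461,  0.5805, -0.4591,  1.6375,  0.2927,  0.9956, -0.3081])}
{'clock': np.float64(21.7333), 'position': array([ 0.6304, -0.0162,  0.1532]), 'ee_rot': array([-2.2184e+00, -2.2226e+00,  1.5000e-03]), 'force': array([ 0.0953, -1.0326, -2.5589]), 'width': np.float64(0.432), 'joints': array([ 0.2457,  0.579 , -0.4595,  1.6374,  0.2928,  0.9957, -0.308 ])}
```

View pics/c10.png

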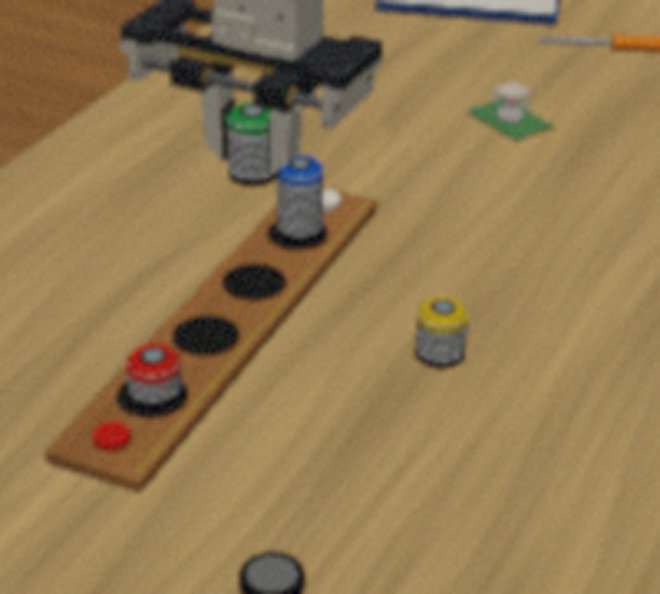

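Call:
step_arm --plan '[{"wx":0,"wy":0,"wz":0,"tx":-0.05,"ty":0.1,"tz":1,"hand":0.3},{"wx":0,"wy":0,"wz":0,"tx":0,"ty":0,"tz":2,"hand":0.3},{"wx":0,"wy":0,"wz":0,"tx":0,"ty":0,"tz":2.2,"hand":0.3},{"wx":0,"wy":0,"wz":0,"tx":0,"ty":0,"tz":2,"hand":0.3},{"wx":0,"wy":0,"wz":0,"tx":0,"ty":0,"tz":1.2,"hand":0.3},{"wx":0,"wy":0,"wz":0,"tx":0,"ty":0,"tz":0.8,"hand":0.3},{"wx":0,"wy":0,"wz":0,"tx":0,"ty":0,"tz":0.4,"hand":0.3},{"wx":0,"wy":0,"wz":0,"tx":0,"ty":0,"tz":0,"hand":0.3},{"wx":0,"wy":0,"wz":0,"tx":0,"ty":0,"tz":0,"hand":0.3},{"wx":0,"wy":0,"wz":0,"tx":0,"ty":0,"tz":0,"hand":0.3}]'

```text
clock: 22.57
position: [0.6332, -0.0177, 0.059]
ee_rot: [2.221, 2.221, 0.002]
force: [-0.3, 0.1, -2.1]
width: 0.432
```

Call:
step_arm --plan '[{"wx":0,"wy":0,"wz":0,"tx":0,"ty":-0.05,"tz":0.2,"hand":0.3},{"wx":0,"wy":0,"wz":0,"tx":0,"ty":0,"tz":0.2,"hand":0.3},{"wx":0,"wy":0,"wz":0,"tx":0,"ty":0,"tz":0.1,"hand":0.3},{"wx":0,"wy":0,"wz":0,"tx":0,"ty":0,"tz":0.1,"hand":0.3},{"wx":0,"wy":0,"wz":0,"tx":0,"ty":0,"tz":0.1,"hand":0.3},{"wx":0,"wy":0,"wz":0,"tx":0,"ty":0,"tz":0.05,"hand":0.3},{"wx":0,"wy":0,"wz":0,"tx":0,"ty":0,"tz":0,"hand":0.3},{"wx":0,"wy":0,"wz":0,"tx":0,"ty":0,"tz":0,"hand":0.3},{"wx":0,"wy":0,"wz":0,"tx":0,"ty":0,"tz":0,"hand":0.3},{"wx":0,"wy":0,"wz":0,"tx":0,"ty":0,"tz":0,"hand":0.3}]'

```text
clock: 23.4
position: [0.632, -0.0179, 0.0505]
ee_rot: [2.221, 2.221, 0.0]
force: [0.3, 0.5, -1.6]
width: 0.431
```

Call:
step_arm --plan '[{"wx":0,"wy":0,"wz":0,"tx":0,"ty":0,"tz":0.04,"hand":0.3},{"wx":0,"wy":0,"wz":0,"tx":0,"ty":0,"tz":0.03,"hand":0.3},{"wx":0,"wy":0,"wz":0,"tx":0,"ty":0,"tz":0.03,"hand":0.3},{"wx":0,"wy":0,"wz":0,"tx":0,"ty":0,"tz":0,"hand":0.3},{"wx":0,"wy":0,"wz":0,"tx":0,"ty":0,"tz":0,"hand":0.3},{"wx":0,"wy":0,"wz":0,"tx":0,"ty":0,"tz":0,"hand":0.3},{"wx":0,"wy":0,"wz":0,"tx":0,"ty":0,"tz":0,"hand":0.3},{"wx":0,"wy":0,"wz":0,"tx":0,"ty":0,"tz":0,"hand":0.3},{"wx":0,"wy":0,"wz":0,"tx":0,"ty":0,"tz":0,"hand":0.3},{"wx":0,"wy":0,"wz":0,"tx":0,"ty":0,"tz":0,"hand":0.3}]'

```text
clock: 24.23
position: [0.6321, -0.0178, 0.05]
ee_rot: [2.221, 2.221, 0.0]
force: [-2.3, -0.7, 5.1]
width: 0.429
```

Contact; release and rise.

Call:
step_arm --plan '[{"wx":0,"wy":0,"wz":0,"tx":0,"ty":0,"tz":0,"hand":0.46},{"wx":0,"wy":0,"wz":0,"tx":0,"ty":0,"tz":0,"hand":0.5},{"wx":0,"wy":0,"wz":0,"tx":0,"ty":0,"tz":0,"hand":0.6},{"wx":0,"wy":0,"wz":0,"tx":0,"ty":0,"tz":0,"hand":0.7},{"wx":0,"wy":0,"wz":0,"tx":0,"ty":0,"tz":0,"hand":0.8},{"wx":0,"wy":0,"wz":0,"tx":0,"ty":0,"tz":-1,"hand":0.9},{"wx":0,"wy":0,"wz":0,"tx":0,"ty":0,"tz":-2,"hand":1},{"wx":0,"wy":0,"wz":0,"tx":0,"ty":0,"tz":-3,"hand":1},{"wx":0,"wy":0,"wz":0,"tx":0,"ty":0,"tz":-3,"hand":1},{"wx":0,"wy":0,"wz":0,"tx":0,"ty":0,"tz":-1,"hand":1}]'

```text
clock: 25.07
position: [0.6341, -0.0172, 0.1546]
ee_rot: [2.218, 2.219, 0.007]
force: [0.8, 0.4, 0.7]
width: 0.991
```

Call:
step_arm --plan '[{"wx":0,"wy":0,"wz":0,"tx":0.1,"ty":-1.5,"tz":0,"hand":1},{"wx":0,"wy":0,"wz":0,"tx":0,"ty":-3,"tz":0,"hand":1},{"wx":0,"wy":0,"wz":0,"tx":0,"ty":-4,"tz":0,"hand":1},{"wx":0,"wy":0,"wz":0,"tx":0,"ty":-4,"tz":0,"hand":1},{"wx":0,"wy":0,"wz":0,"tx":0,"ty":-3,"tz":0,"hand":1},{"wx":0,"wy":0,"wz":0,"tx":0,"ty":-1.4,"tz":0,"hand":1},{"wx":0,"wy":0,"wz":0,"tx":0,"ty":0,"tz":0,"hand":1},{"wx":0,"wy":0,"wz":0,"tx":0,"ty":0,"tz":0,"hand":1},{"wx":0,"wy":0,"wz":0,"tx":0,"ty":0,"tz":0,"hand":1},{"wx":0,"wy":0,"wz":0,"tx":0,"ty":0,"tz":0,"hand":1}]'

```text
clock: 25.9
position: [0.4645, -0.0167, 0.1497]
ee_rot: [2.221, 2.221, 0.002]
force: [0.4, 0.0, -0.4]
width: 1.001
```

Call:
step_arm --plan '[{"wx":0,"wy":0,"wz":0,"tx":0,"ty":-0.1,"tz":1.5,"hand":1},{"wx":0,"wy":0,"wz":0,"tx":0,"ty":0,"tz":2.5,"hand":1},{"wx":0,"wy":0,"wz":0,"tx":0,"ty":0,"tz":2.5,"hand":1},{"wx":0,"wy":0,"wz":0,"tx":0,"ty":0,"tz":2.5,"hand":1},{"wx":0,"wy":0,"wz":0,"tx":0,"ty":0,"tz":1.8,"hand":1},{"wx":0,"wy":0,"wz":0,"tx":0,"ty":0,"tz":0.9,"hand":1},{"wx":0,"wy":0,"wz":0,"tx":0,"ty":0,"tz":0.3,"hand":1},{"wx":0,"wy":0,"wz":0,"tx":0,"ty":0,"tz":0,"hand":1},{"wx":0,"wy":0,"wz":0,"tx":0,"ty":0,"tz":0,"hand":1},{"wx":0,"wy":0,"wz":0,"tx":0,"ty":0,"tz":0,"hand":0.8}]'

```text
clock: 26.73
position: [0.4629, -0.0168, 0.0304]
ee_rot: [2.221, 2.22, 0.002]
force: [0.4, -0.3, 0.9]
width: 0.966
```

Call:
step_arm --plan '[{"wx":0,"wy":0,"wz":0,"tx":0,"ty":0,"tz":0,"hand":0.6},{"wx":0,"wy":0,"wz":0,"tx":0,"ty":0,"tz":0,"hand":0.5},{"wx":0,"wy":0,"wz":0,"tx":0,"ty":0,"tz":0,"hand":0.45},{"wx":0,"wy":0,"wz":0,"tx":0,"ty":0,"tz":0,"hand":0.4},{"wx":0,"wy":0,"wz":0,"tx":0,"ty":0,"tz":0,"hand":0.3},{"wx":0,"wy":0,"wz":0,"tx":0,"ty":0,"tz":0,"hand":0.3},{"wx":0,"wy":0,"wz":0,"tx":0,"ty":0,"tz":0,"hand":0.3},{"wx":0,"wy":0,"wz":0,"tx":0,"ty":0,"tz":0,"hand":0.3},{"wx":0,"wy":0,"wz":0,"tx":0,"ty":0,"tz":0,"hand":0.3},{"wx":0,"wy":0,"wz":0,"tx":0,"ty":0,"tz":0,"hand":0.3}]'

```text
clock: 27.57
position: [0.462, -0.0169, 0.0294]
ee_rot: [2.221, 2.221, -0.0]
force: [-0.1, 0.3, 0.3]
width: 0.43
```

Call:
step_arm --plan '[{"wx":0,"wy":0,"wz":0,"tx":0,"ty":0,"tz":-1,"hand":0.3},{"wx":0,"wy":0,"wz":0,"tx":0,"ty":0,"tz":-2,"hand":0.3},{"wx":0,"wy":0,"wz":0,"tx":0,"ty":0,"tz":-3,"hand":0.3},{"wx":0,"wy":0,"wz":0,"tx":0,"ty":0,"tz":-3,"hand":0.3},{"wx":0,"wy":0,"wz":0,"tx":0,"ty":0,"tz":-2,"hand":0.3},{"wx":0,"wy":0,"wz":0,"tx":0,"ty":0,"tz":-1,"hand":0.3},{"wx":0,"wy":0,"wz":0,"tx":0,"ty":0,"tz":0,"hand":0.3},{"wx":0,"wy":0,"wz":0,"tx":0,"ty":0,"tz":0,"hand":0.3},{"wx":0,"wy":0,"wz":0,"tx":0.35,"ty":0.6,"tz":0,"hand":0.3},{"wx":0,"wy":0,"wz":0,"tx":0.8,"ty":1.5,"tz":0,"hand":0.3}]'

```text
clock: 28.4
position: [0.4809, -0.0064, 0.1478]
ee_rot: [-2.221, -2.218, 0.006]
force: [-0.3, 0.7, -1.4]
width: 0.431
```

Call:
step_arm --plan '[{"wx":0,"wy":0,"wz":0,"tx":1.2,"ty":2.5,"tz":0,"hand":0.3},{"wx":0,"wy":0,"wz":0,"tx":1.5,"ty":3,"tz":0,"hand":0.3},{"wx":0,"wy":0,"wz":0,"tx":1.5,"ty":3,"tz":0,"hand":0.3},{"wx":0,"wy":0,"wz":0,"tx":1.5,"ty":3,"tz":0,"hand":0.3},{"wx":0,"wy":0,"wz":0,"tx":1,"ty":2,"tz":0,"hand":0.3},{"wx":0,"wy":0,"wz":0,"tx":0.5,"ty":0.9,"tz":0,"hand":0.3},{"wx":0,"wy":0,"wz":0,"tx":0,"ty":0,"tz":0,"hand":0.3},{"wx":0,"wy":0,"wz":0,"tx":0,"ty":0,"tz":0,"hand":0.3},{"wx":0,"wy":0,"wz":0,"tx":0,"ty":0,"tz":0,"hand":0.3},{"wx":0,"wy":0,"wz":0,"tx":0,"ty":0,"tz":0,"hand":0.3}]'

```text
clock: 29.23
position: [0.6259, 0.0657, 0.149]
ee_rot: [-2.222, -2.221, 0.003]
force: [-0.1, -0.0, -0.7]
width: 0.434
```

```bash
python3 -c "
from h import *
st();o=snap('k');st()
a=cv2.resize(o['side'][120:300,220:420][:,:,::-1],None,fx=3.3,fy=3.3,interpolation=cv2.INTER_CUBIC);cv2.imwrite('pics/c11.png',a)
"
```

```text
{'clock': np.float64(29.2333), 'position': array([0.6259, 0.0657, 0.149 ]), 'ee_rot': array([-2.222 , -2.2205,  0.0025]), 'force': array([-0.0519, -0.0141, -0.6681]), 'width': np.float64(0.4339), 'joints': array([ 0.1276,  0.5854, -0.4791,  1.6441,  0.3102,  0.99  , -0.4561])}
{'clock': np.float64(29.3333), 'position': array([0.6263, 0.0658, 0.1495]), 'ee_rot': array([ 2.2221e+00,  2.2204e+00, -1.1000e-03]), 'force': array([ 0.7595, -0.3711, -1.2386]), 'width': np.float64(0.4329), 'joints': array([ 0.1277,  0.585 , -0.4793,  1.6433,  0.3102,  0.9901, -0.4561])}
```

View pics/c11.png

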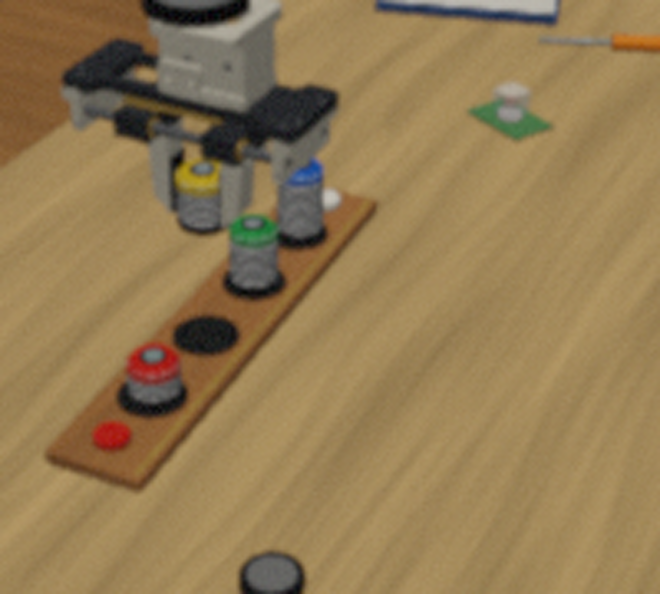

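Call:
step_arm --plan '[{"wx":0,"wy":0,"wz":0,"tx":0.1,"ty":0.05,"tz":1,"hand":0.3},{"wx":0,"wy":0,"wz":0,"tx":0,"ty":0,"tz":2,"hand":0.3},{"wx":0,"wy":0,"wz":0,"tx":0,"ty":0,"tz":2.2,"hand":0.3},{"wx":0,"wy":0,"wz":0,"tx":0,"ty":0,"tz":2,"hand":0.3},{"wx":0,"wy":0,"wz":0,"tx":0,"ty":0,"tz":1.2,"hand":0.3},{"wx":0,"wy":0,"wz":0,"tx":0,"ty":0,"tz":0.8,"hand":0.3},{"wx":0,"wy":0,"wz":0,"tx":0,"ty":0,"tz":0.4,"hand":0.3},{"wx":0,"wy":0,"wz":0,"tx":0,"ty":0,"tz":0,"hand":0.3},{"wx":0,"wy":0,"wz":0,"tx":0,"ty":0,"tz":0,"hand":0.3},{"wx":0,"wy":0,"wz":0,"tx":0,"ty":0,"tz":0,"hand":0.3}]'

```text
clock: 30.17
position: [0.6282, 0.0679, 0.0545]
ee_rot: [2.221, 2.221, 0.002]
force: [-0.2, -0.6, -1.2]
width: 0.427
```

Call:
step_arm --plan '[{"wx":0,"wy":0,"wz":0,"tx":-0.1,"ty":0,"tz":0.2,"hand":0.3},{"wx":0,"wy":0,"wz":0,"tx":0,"ty":0,"tz":0.2,"hand":0.3},{"wx":0,"wy":0,"wz":0,"tx":0,"ty":0,"tz":0.1,"hand":0.3},{"wx":0,"wy":0,"wz":0,"tx":0,"ty":0,"tz":0.1,"hand":0.3},{"wx":0,"wy":0,"wz":0,"tx":0,"ty":0,"tz":0.1,"hand":0.3},{"wx":0,"wy":0,"wz":0,"tx":0,"ty":0,"tz":0.05,"hand":0.3},{"wx":0,"wy":0,"wz":0,"tx":0,"ty":0,"tz":0,"hand":0.3},{"wx":0,"wy":0,"wz":0,"tx":0,"ty":0,"tz":0,"hand":0.3},{"wx":0,"wy":0,"wz":0,"tx":0,"ty":0,"tz":0,"hand":0.3},{"wx":0,"wy":0,"wz":0,"tx":0,"ty":0,"tz":0,"hand":0.3}]'

```text
clock: 31.0
position: [0.6275, 0.0667, 0.046]
ee_rot: [2.221, 2.221, 0.0]
force: [-0.4, 0.5, -0.6]
width: 0.429
```

Call:
step_arm --plan '[{"wx":0,"wy":0,"wz":0,"tx":0,"ty":0,"tz":0.04,"hand":0.3},{"wx":0,"wy":0,"wz":0,"tx":0,"ty":0,"tz":0.03,"hand":0.3},{"wx":0,"wy":0,"wz":0,"tx":0,"ty":0,"tz":0.03,"hand":0.3},{"wx":0,"wy":0,"wz":0,"tx":0,"ty":0,"tz":0,"hand":0.3},{"wx":0,"wy":0,"wz":0,"tx":0,"ty":0,"tz":0,"hand":0.3},{"wx":0,"wy":0,"wz":0,"tx":0,"ty":0,"tz":0,"hand":0.3},{"wx":0,"wy":0,"wz":0,"tx":0,"ty":0,"tz":0,"hand":0.3},{"wx":0,"wy":0,"wz":0,"tx":0,"ty":0,"tz":0,"hand":0.3},{"wx":0,"wy":0,"wz":0,"tx":0,"ty":0,"tz":0,"hand":0.3},{"wx":0,"wy":0,"wz":0,"tx":0,"ty":0,"tz":0,"hand":0.3}]'

```text
clock: 31.83
position: [0.6276, 0.0667, 0.0455]
ee_rot: [2.221, 2.221, 0.0]
force: [-1.6, -0.1, 4.6]
width: 0.43
```

Contact; release, rise, and pull back out of view for the check.

Call:
step_arm --plan '[{"wx":0,"wy":0,"wz":0,"tx":0,"ty":0,"tz":0,"hand":0.46},{"wx":0,"wy":0,"wz":0,"tx":0,"ty":0,"tz":0,"hand":0.5},{"wx":0,"wy":0,"wz":0,"tx":0,"ty":0,"tz":0,"hand":0.6},{"wx":0,"wy":0,"wz":0,"tx":0,"ty":0,"tz":0,"hand":0.7},{"wx":0,"wy":0,"wz":0,"tx":0,"ty":0,"tz":0,"hand":0.8},{"wx":0,"wy":0,"wz":0,"tx":0,"ty":0,"tz":-1,"hand":0.9},{"wx":0,"wy":0,"wz":0,"tx":0,"ty":0,"tz":-2,"hand":1},{"wx":0,"wy":0,"wz":0,"tx":0,"ty":0,"tz":-3,"hand":1},{"wx":0,"wy":0,"wz":0,"tx":0,"ty":0,"tz":-3,"hand":1},{"wx":0,"wy":0,"wz":0,"tx":0,"ty":0,"tz":-3,"hand":1}]'

```text
clock: 32.67
position: [0.6272, 0.0668, 0.1669]
ee_rot: [-2.221, -2.222, -0.0]
force: [0.4, 0.3, -0.2]
width: 0.988
```

Call:
step_arm --plan '[{"wx":0,"wy":0,"wz":0,"tx":0,"ty":-1.5,"tz":0,"hand":1},{"wx":0,"wy":0,"wz":0,"tx":0,"ty":-3,"tz":0,"hand":1},{"wx":0,"wy":0,"wz":0,"tx":0,"ty":-3.5,"tz":0,"hand":1},{"wx":0,"wy":0,"wz":0,"tx":-1,"ty":-3.5,"tz":0,"hand":1},{"wx":0,"wy":0,"wz":0,"tx":-2,"ty":-3.5,"tz":0,"hand":1},{"wx":0,"wy":0,"wz":0,"tx":-3.5,"ty":-2,"tz":0,"hand":1},{"wx":0,"wy":0,"wz":0,"tx":-4,"ty":-1,"tz":0,"hand":1},{"wx":0,"wy":0,"wz":0,"tx":-4,"ty":0,"tz":0,"hand":1},{"wx":0,"wy":0,"wz":0,"tx":-4,"ty":0,"tz":0,"hand":1},{"wx":0,"wy":0,"wz":0,"tx":-4,"ty":0,"tz":0,"hand":1}]'

```text
clock: 33.5
position: [0.4472, -0.1602, 0.1661]
ee_rot: [2.22, 2.221, 0.0]
force: [0.5, 0.3, 0.5]
width: 1.004
```

Call:
step_arm --plan '[{"wx":0,"wy":0,"wz":0,"tx":-4,"ty":0,"tz":0,"hand":1},{"wx":0,"wy":0,"wz":0,"tx":-4,"ty":0,"tz":0,"hand":1},{"wx":0,"wy":0,"wz":0,"tx":-4,"ty":0,"tz":0,"hand":1},{"wx":0,"wy":0,"wz":0,"tx":-4,"ty":0,"tz":0,"hand":1},{"wx":0,"wy":0,"wz":0,"tx":-2,"ty":0,"tz":0,"hand":1},{"wx":0,"wy":0,"wz":0,"tx":0,"ty":0,"tz":0,"hand":1},{"wx":0,"wy":0,"wz":0,"tx":0,"ty":0,"tz":0,"hand":1},{"wx":0,"wy":0,"wz":0,"tx":0,"ty":0,"tz":0,"hand":1},{"wx":0,"wy":0,"wz":0,"tx":0,"ty":0,"tz":0,"hand":1},{"wx":0,"wy":0,"wz":0,"tx":0,"ty":0,"tz":0,"hand":1}]'

```text
clock: 34.33
position: [0.4479, -0.3368, 0.1653]
ee_rot: [2.219, 2.224, 0.0]
force: [0.2, 0.4, 0.0]
width: 1.002
```

```bash
python3 -c "
from h import *
st();o=snap('z')
P={'red':(.6232,.1513),'yellow':(.6272,.0663),'green':(.6318,-.0183),'blue':(.6356,-.1030)}
for k in P:
  X=(*P[k],HT[k]+.016)
  for n in o:
    try:
      q,h,a,b=ring(n,o[n],k,X);print(n,k,a,b,np.round((ray(n,q,X[2]-.002)-X)*1000,1)[:2],h and np.round((ray(n,h,X[2])-X)*1000,1)[:2])
    except Exception as e: print(n,k,e)
a=cv2.resize(o['top'][130:250,190:450][:,:,::-1],None,fx=3,fy=3,interpolation=cv2.INTER_CUBIC);cv2.imwrite('pics/c12.png',a)
a=cv2.resize(o['side'][140:300,220:420][:,:,::-1],None,fx=3.7,fy=3.7,interpolation=cv2.INTER_CUBIC);cv2.imwrite('pics/c13.png',a)
"
```

```text
{'clock': np.float64(34.3333), 'position': array([ 0.4479, -0.3368,  0.1653]), 'ee_rot': array([2.2188e+00, 2.2240e+00, 5.0000e-04]), 'force': array([0.2003, 0.4079, 0.0354]), 'width': np.float64(1.0019), 'joints': array([ 0.8502,  0.4525, -0.4112,  1.8081,  0.2201,  0.926 ,  0.3452])}
top red 208 41 [-2.3 -2.7] [-0.7 -1.8]
side red 164 22 [-4.6  2.1] [-0.1 -4.5]
top yellow 75 1 [-0.9  1.6] [ 1.9 14.7]
side yellow 124 25 [-2.7  3.2] [ 0.7 -0.2]
top green 187 44 [-1.3  1. ] [0.2 1.1]
side green 71 0 [-3.9  6.9] None
top blue 193 42 [-1.7 -1.7] [-0.3 -3. ]
side blue 73 0 [-5.6  5.5] None
```

View pics/c12.png

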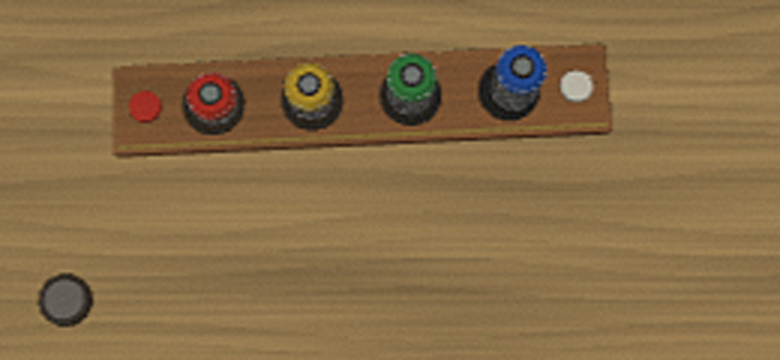

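View pics/c13.png

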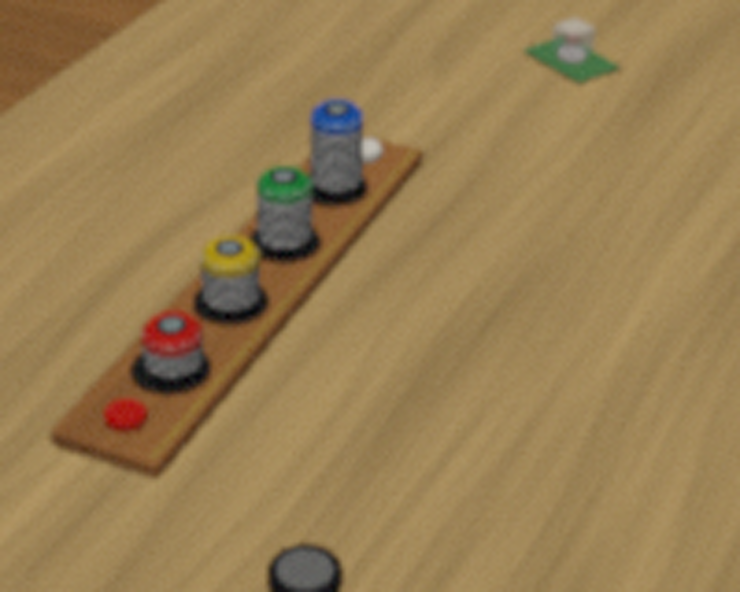

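View pics/top_z.png

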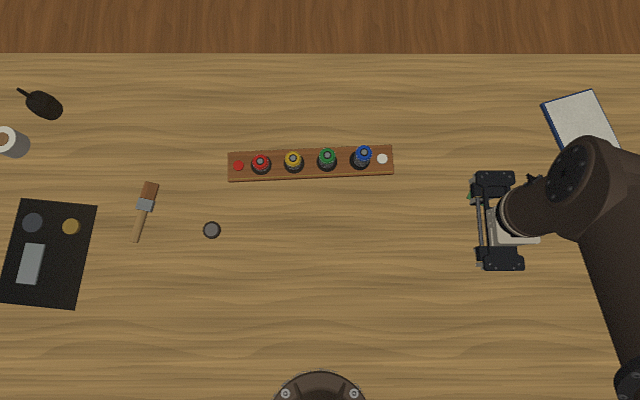

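```bash
python3 -c "
from h import *
P={'red':(.6232,.1513),'yellow':(.6272,.0663),'green':(.6318,-.0183),'blue':(.6356,-.1030)}
for n in('top','side'):
  z=np.load(n+'_z.npz');d=z['d'];c=arm.calibration(n)
  v,u=np.indices(d.shape);K=c['mtx']
  pc=np.stack([(u-K[0,2])/K[0,0]*d,(v-K[1,2])/K[1,1]*d,d],-1)
  W=(pc-c['t'])@c['R']
  for k,p in P.items():
    H=HT[k]+.016
    r=np.hypot(W[...,0]-p[0],W[...,1]-p[1])
    near=(r<.04)&(d>0)
    zz=W[near][:,2]; 
    m=near&(abs(W[...,2]-H)<.004)
    q=W[m]; b=near&(W[...,2]>.028)&(W[...,2]<H-.006)
    s=W[b];
    # circle fit to barrel side points
    A=np.c_[2*s[:,0],2*s[:,1]]; rr=.02
    from scipy.optimize import least_squares
    f=least_squares(lambda x:np.hypot(s[:,0]-x[0],s[:,1]-x[1])-rr,p,loss='soft_l1',f_scale=.002)
    print(n,k,m.sum(),'top',np.round((q.mean(0)-[*p,H])*1000,1),'zmax',round(np.percentile(zz,97)*1000,1),'barrel',len(s),np.round((f.x-p)*1000,1))
"
```

```text
top red 159 top [-2.3 -1.  -0.8] zmax 51.1 barrel 35 [-0.3 -0.3]
top yellow 167 top [-0.4  2.5 -1. ] zmax 62.0 barrel 49 [0.6 2.1]
top green 169 top [-0.9  2.4 -1.1] zmax 72.7 barrel 71 [0.5 2.1]
top blue 172 top [-1.2 -1.8 -1. ] zmax 83.9 barrel 106 [ 0.5 -1.9]
side red 112 top [-2.1 -1.  -1. ] zmax 50.4 barrel 99 [ 0.1 -4. ]
side yellow 92 top [-1.   1.8 -1. ] zmax 61.2 barrel 136 [ 0.7 -1.4]
side green 82 top [-1.4  1.7 -0.9] zmax 72.3 barrel 178 [ 0.6 -1.4]
side blue 73 top [-2.2 -2.2 -1. ] zmax 83.3 barrel 213 [ 0.6 -5.5]
```

The final views agree that blue sits about 2 mm too far toward −y. There is plenty of time left, so I'll regrip it and correct that.

Call:
step_arm --plan '[{"wx":0,"wy":0,"wz":0,"tx":1.5,"ty":1.2,"tz":0,"hand":1},{"wx":0,"wy":0,"wz":0,"tx":3,"ty":2.4,"tz":0,"hand":1},{"wx":0,"wy":0,"wz":0,"tx":3.2,"ty":2.6,"tz":0,"hand":1},{"wx":0,"wy":0,"wz":0,"tx":3.2,"ty":2.6,"tz":0,"hand":1},{"wx":0,"wy":0,"wz":0,"tx":3.2,"ty":2.6,"tz":0,"hand":1},{"wx":0,"wy":0,"wz":0,"tx":3.2,"ty":2.6,"tz":0,"hand":1},{"wx":0,"wy":0,"wz":0,"tx":3,"ty":2.4,"tz":0,"hand":1},{"wx":0,"wy":0,"wz":0,"tx":2,"ty":1.6,"tz":0,"hand":1},{"wx":0,"wy":0,"wz":0,"tx":1,"ty":0.8,"tz":0,"hand":1},{"wx":0,"wy":0,"wz":0,"tx":0,"ty":0,"tz":0,"hand":1}]'

```text
clock: 35.27
position: [0.637, -0.1008, 0.1649]
ee_rot: [-2.215, -2.227, -0.003]
force: [-0.7, 0.1, 0.9]
width: 0.998
```

Call:
step_arm --plan '[{"wx":0,"wy":0,"wz":0,"tx":0,"ty":0,"tz":0,"hand":1},{"wx":0,"wy":0,"wz":0,"tx":0,"ty":0,"tz":0,"hand":1},{"wx":0,"wy":0,"wz":0,"tx":0,"ty":0,"tz":0,"hand":1},{"wx":0,"wy":0,"wz":0,"tx":0,"ty":0,"tz":0,"hand":1},{"wx":0,"wy":0,"wz":0,"tx":0,"ty":0,"tz":0,"hand":1},{"wx":0,"wy":0,"wz":0,"tx":0,"ty":0,"tz":0,"hand":1},{"wx":0,"wy":0,"wz":0,"tx":0,"ty":0,"tz":0,"hand":1},{"wx":0,"wy":0,"wz":0,"tx":0,"ty":0,"tz":0,"hand":1},{"wx":0,"wy":0,"wz":0,"tx":0,"ty":0,"tz":0,"hand":1},{"wx":0,"wy":0,"wz":0,"tx":0,"ty":0,"tz":0,"hand":1}]'

```text
clock: 36.1
position: [0.6355, -0.1053, 0.1649]
ee_rot: [-2.221, -2.221, 0.0]
force: [-0.1, 0.9, 0.1]
width: 0.998
```

Call:
step_arm --plan '[{"wx":0,"wy":0,"wz":0,"tx":0,"ty":0,"tz":1,"hand":1},{"wx":0,"wy":0,"wz":0,"tx":0,"ty":0,"tz":2,"hand":1},{"wx":0,"wy":0,"wz":0,"tx":0,"ty":0,"tz":2.3,"hand":1},{"wx":0,"wy":0,"wz":0,"tx":0,"ty":0,"tz":2.2,"hand":1},{"wx":0,"wy":0,"wz":0,"tx":0,"ty":0,"tz":1.6,"hand":1},{"wx":0,"wy":0,"wz":0,"tx":0,"ty":0,"tz":1,"hand":1},{"wx":0,"wy":0,"wz":0,"tx":0,"ty":0,"tz":0.4,"hand":1},{"wx":0,"wy":0,"wz":0,"tx":0,"ty":0,"tz":0,"hand":1},{"wx":0,"wy":0,"wz":0,"tx":0,"ty":0,"tz":0,"hand":1},{"wx":0,"wy":0,"wz":0,"tx":0,"ty":0,"tz":0,"hand":0.8}]'

```text
clock: 36.93
position: [0.6363, -0.1053, 0.061]
ee_rot: [2.22, 2.22, 0.002]
force: [0.1, 0.3, -1.1]
width: 0.962
```

Call:
step_arm --plan '[{"wx":0,"wy":0,"wz":0,"tx":0,"ty":0,"tz":0,"hand":0.6},{"wx":0,"wy":0,"wz":0,"tx":0,"ty":0,"tz":0,"hand":0.5},{"wx":0,"wy":0,"wz":0,"tx":0,"ty":0,"tz":0,"hand":0.45},{"wx":0,"wy":0,"wz":0,"tx":0,"ty":0,"tz":0,"hand":0.4},{"wx":0,"wy":0,"wz":0,"tx":0,"ty":0,"tz":0,"hand":0.3},{"wx":0,"wy":0,"wz":0,"tx":0,"ty":0,"tz":0,"hand":0.3},{"wx":0,"wy":0,"wz":0,"tx":0,"ty":0,"tz":0,"hand":0.3},{"wx":0,"wy":0,"wz":0,"tx":0,"ty":0,"tz":0,"hand":0.3},{"wx":0,"wy":0,"wz":0,"tx":0,"ty":0,"tz":0,"hand":0.3},{"wx":0,"wy":0,"wz":0,"tx":0,"ty":0,"tz":0,"hand":0.3}]'

```text
clock: 37.77
position: [0.6355, -0.1054, 0.0599]
ee_rot: [2.221, 2.221, -0.0]
force: [-0.7, -0.8, 1.3]
width: 0.429
```

Lift 4 mm, shift +2.2 mm in y, and lower slowly.

Call:
step_arm --plan '[{"wx":0,"wy":0,"wz":0,"tx":0,"ty":0,"tz":-0.2,"hand":0.3},{"wx":0,"wy":0,"wz":0,"tx":0,"ty":0,"tz":-0.2,"hand":0.3},{"wx":0,"wy":0,"wz":0,"tx":0,"ty":0,"tz":0,"hand":0.3},{"wx":0,"wy":0,"wz":0,"tx":0.11,"ty":0,"tz":0,"hand":0.3},{"wx":0,"wy":0,"wz":0,"tx":0.11,"ty":0,"tz":0,"hand":0.3},{"wx":0,"wy":0,"wz":0,"tx":0,"ty":0,"tz":0.1,"hand":0.3},{"wx":0,"wy":0,"wz":0,"tx":0,"ty":0,"tz":0.1,"hand":0.3},{"wx":0,"wy":0,"wz":0,"tx":0,"ty":0,"tz":0.1,"hand":0.3},{"wx":0,"wy":0,"wz":0,"tx":0,"ty":0,"tz":0,"hand":0.3},{"wx":0,"wy":0,"wz":0,"tx":0,"ty":0,"tz":0,"hand":0.3}]'

```text
clock: 38.6
position: [0.6354, -0.1032, 0.0608]
ee_rot: [-2.221, -2.221, 0.0]
force: [-1.0, 0.5, -1.8]
width: 0.429
```

Call:
step_arm --plan '[{"wx":0,"wy":0,"wz":0,"tx":0,"ty":0,"tz":0.03,"hand":0.3},{"wx":0,"wy":0,"wz":0,"tx":0,"ty":0,"tz":0.03,"hand":0.3},{"wx":0,"wy":0,"wz":0,"tx":0,"ty":0,"tz":0.03,"hand":0.3},{"wx":0,"wy":0,"wz":0,"tx":0,"ty":0,"tz":0.03,"hand":0.3},{"wx":0,"wy":0,"wz":0,"tx":0,"ty":0,"tz":0,"hand":0.3},{"wx":0,"wy":0,"wz":0,"tx":0,"ty":0,"tz":0,"hand":0.3},{"wx":0,"wy":0,"wz":0,"tx":0,"ty":0,"tz":0,"hand":0.3},{"wx":0,"wy":0,"wz":0,"tx":0,"ty":0,"tz":0,"hand":0.3},{"wx":0,"wy":0,"wz":0,"tx":0,"ty":0,"tz":0,"hand":0.3},{"wx":0,"wy":0,"wz":0,"tx":0,"ty":0,"tz":0,"hand":0.3}]'

```text
clock: 39.43
position: [0.6355, -0.1032, 0.0599]
ee_rot: [2.221, 2.221, -0.0]
force: [-2.0, 0.1, 2.8]
width: 0.431
```

Back in contact (+2.8 N). Release, rise and withdraw.

Call:
step_arm --plan '[{"wx":0,"wy":0,"wz":0,"tx":0,"ty":0,"tz":0,"hand":0.46},{"wx":0,"wy":0,"wz":0,"tx":0,"ty":0,"tz":0,"hand":0.5},{"wx":0,"wy":0,"wz":0,"tx":0,"ty":0,"tz":0,"hand":0.6},{"wx":0,"wy":0,"wz":0,"tx":0,"ty":0,"tz":0,"hand":0.7},{"wx":0,"wy":0,"wz":0,"tx":0,"ty":0,"tz":0,"hand":0.8},{"wx":0,"wy":0,"wz":0,"tx":0,"ty":0,"tz":-1,"hand":0.9},{"wx":0,"wy":0,"wz":0,"tx":0,"ty":0,"tz":-2,"hand":1},{"wx":0,"wy":0,"wz":0,"tx":0,"ty":0,"tz":-3,"hand":1},{"wx":0,"wy":0,"wz":0,"tx":0,"ty":0,"tz":-3,"hand":1},{"wx":0,"wy":0,"wz":0,"tx":0,"ty":0,"tz":-2,"hand":1}]'

```text
clock: 40.27
position: [0.6364, -0.1029, 0.1734]
ee_rot: [2.22, 2.22, 0.003]
force: [0.3, -0.3, 1.1]
width: 0.985
```

Call:
step_arm --plan '[{"wx":0,"wy":0,"wz":0,"tx":0,"ty":-1.5,"tz":0,"hand":1},{"wx":0,"wy":0,"wz":0,"tx":-1,"ty":-3,"tz":0,"hand":1},{"wx":0,"wy":0,"wz":0,"tx":-2,"ty":-3,"tz":0,"hand":1},{"wx":0,"wy":0,"wz":0,"tx":-3,"ty":-3,"tz":0,"hand":1},{"wx":0,"wy":0,"wz":0,"tx":-3,"ty":-3,"tz":0,"hand":1},{"wx":0,"wy":0,"wz":0,"tx":-3,"ty":-3,"tz":0,"hand":1},{"wx":0,"wy":0,"wz":0,"tx":-3,"ty":-2,"tz":0,"hand":1},{"wx":0,"wy":0,"wz":0,"tx":-2,"ty":0,"tz":0,"hand":1},{"wx":0,"wy":0,"wz":0,"tx":-1,"ty":0,"tz":0,"hand":1},{"wx":0,"wy":0,"wz":0,"tx":0,"ty":0,"tz":0,"hand":1}]'

```text
clock: 41.1
position: [0.4522, -0.2839, 0.1704]
ee_rot: [2.224, 2.216, -0.0]
force: [-0.4, -0.6, 0.1]
width: 0.997
```

```bash
python3 -c "
from h import *
st();o=snap('y')
P={'red':(.6232,.1513),'yellow':(.6272,.0663),'green':(.6318,-.0183),'blue':(.6356,-.1030)}
for n in('top','side'):
  d=np.load(n+'_y.npz')['d'];c=arm.calibration(n);v,u=np.indices(d.shape);K=c['mtx']
  W=(np.stack([(u-K[0,2])/K[0,0]*d,(v-K[1,2])/K[1,1]*d,d],-1)-c['t'])@c['R']
  for k,p in P.items():
    H=HT[k]+.016
    m=(np.hypot(W[...,0]-p[0],W[...,1]-p[1])<.04)&(d>0)&(abs(W[...,2]-H)<.004)
    print(n,k,m.sum(),np.round((W[m].mean(0)-[*p,H])*1000,1))
  for b in blobs(masks(o[n])['black'],10):
    X=ray(n,b[:2],.006)
    if .4<X[0]<.5 and .2<X[1]<.33: print('cap',b[:2])
a=cv2.resize(o['side'][140:300,220:420][:,:,::-1],None,fx=3.7,fy=3.7,interpolation=cv2.INTER_CUBIC);cv2.imwrite('pics/c14.png',a)
"
```

```text
{'clock': np.float64(41.1), 'position': array([ 0.4522, -0.2839,  0.1704]), 'ee_rot': array([ 2.2243e+00,  2.2161e+00, -1.0000e-04]), 'force': array([-0.4317, -0.5966,  0.0668]), 'width': np.float64(0.9972), 'joints': array([ 0.7779,  0.4074, -0.4204,  1.8669,  0.2075,  0.9083,  0.2563])}
top red 163 [-1.3 -1.4 -1.1]
top yellow 164 [-0.4  1.9 -1.1]
top green 169 [-0.7  2.3 -1. ]
top blue 163 [-1.1  0.6 -1.2]
cap (213.29850746268656, 230.71641791044777)
side red 114 [-1.7 -0.6 -1. ]
side yellow 97 [-1.5  2.2 -0.9]
side green 86 [-1.3  2.4 -1.1]
side blue 70 [-2.1  1.2 -0.8]
cap (301.81632653061223, 299.11224489795916)
```

View pics/c14.png

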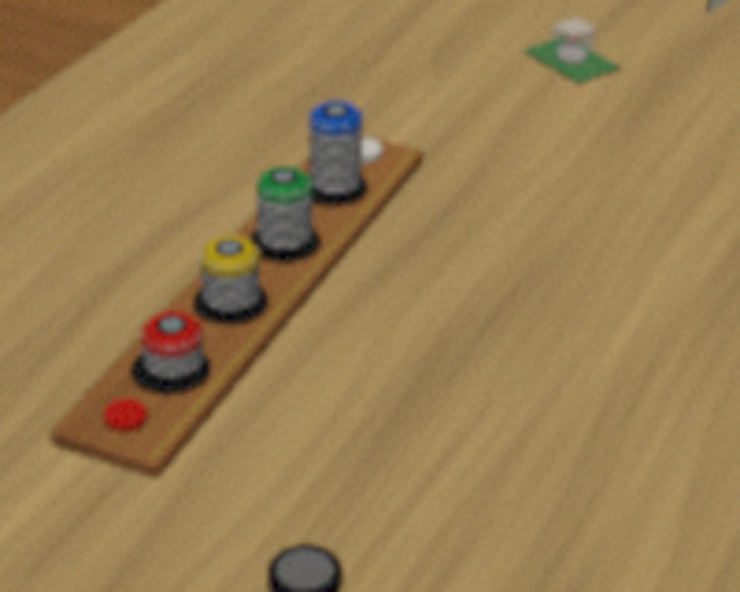

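```bash
python3 -c "
from cell import arm
print(arm.sign_off())"
```

```text
the job is handed in; nothing more can be done
None
```

All four lenses are standing upright on the rack pads in height order: red beside the red disc, then yellow, green and blue at the white end. I handed the job in at about 41 s of the 104 s allowed.

- **Setting down:** I lowered each lens slowly until the wrist force showed contact (3–6 N), then opened the jaws. The first check put blue about 2 mm off centre, so I regripped it and moved it 2.2 mm.
- **Centring:** In the last depth check, both cameras put every lens within about 2.5 mm of its pad centre. The worst was green, at about 2.4 mm along the row. The lens tops were within 1.2 mm of the expected heights, which fits them standing flat.
- **Disagreements:** The coloured-ring and barrel-side estimates gave offsets up to about 7 mm, mainly from the side camera. Those views see mostly one face of each lens, so I trusted the top-surface depth, where the two cameras agreed within 1 mm.
- **Bystanders:** I did not touch the cap, the specimen or the brush.
    - **Cap:** It had not moved in the side view. In the top view my colour mask put it about 2 px off its first position. I took this as mask noise but did not check further.
    - **Specimen and brush:** I checked these only by eye in the pictures. The brush was last seen before the blue lens was moved.

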